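# Press the caps home on a batch of snap-cap vials

## Task

Lift the clear dust cover off the vials on the rubber mat and stand it upright on the bench, clear of the mat. Press every vial's cap fully home with the hand-lever press: slide the vials one after another between the guide rails until each is under the ram, swing the lever right down to its stop and let it spring back up, so that in the end all the vials stand upright in single file between the rails, at or beyond the ram, the lever up. Then put the empty cover back squarely on the middle of its mat; handle the vials by the glass, never squeezing or pushing a cap with the gripper, and leave the other things on the bench where they are.

Things in the scene. Friction and masses are not known exactly. Their poses are not given: they have to be found in the camera images.
- press: Grey hand-lever cap press, fixed. Origin on the bench right under the ram's axis; +x the feed direction (away from the robot), +y left, z up. Base plate x -136 to +126 mm, y -50 to +105, its top (the deck) 10 mm up. Column at x +-25, y +67 to +103. Head above the lane: x +-23, y -27 to +103, 150 to 218 mm up, with the ram under it.
- lane_apron (a point): Point on the deck 112 mm before the ram (press x = -112): middle of the open apron, 40 mm of bare deck where a vial is stood before it is pushed into the lane.
- press_deck (a point): Point on the deck right under the ram, midway between the rails; press axes. Two steel guide rails, 12 mm high, 6 mm thick and 34 mm apart inside, run along x from -65 to +115 mm of this point, closed at +115 by a 12 mm high stop; at the near end they flare to a mouth about 52 mm wide at x = -90. A vial within 10 mm of this point is well under the ram.
- lever (a joint): Angle of the press lever, rad: 0 up at rest (a spring holds it), 1.4 down at its stop; springs back when let go. The ram follows in proportion; a cap is home only at the stop. Pushed down from above at the grip it takes about 3 N to start, 12 N at the stop with a vial under the ram.
- lever_pivot (a point): Axis of the lever (parallel to the press's x), 184 mm above the bench on the far side of the head, at press x = 42, y = 20 mm. The lever points to the press's -y side, 0.70 rad above level when up and 0.70 rad below level at the stop.
- lever_grip (a point): Middle of the black grip of the lever, 165 mm from the pivot; the grip is a bar 22 mm thick and 60 mm long along the lever (ball end 196 mm from the pivot). It moves with the lever.
- ram (a joint): Travel of the ram in m, 0 up, 0.046 down. The ram's foot is a steel disc 32 mm across; its underside is 110 mm above the bench when up, 64 mm when down.
- mat: Black rubber mat 210 x 130 x 2 mm, fixed on the bench, where the vials wait. Origin at the centre of its underside; x along its length.
- cover: Loose clear plastic dust cover, an open-bottomed box 175 x 92 x 76 mm, walls 4 mm, 220 g, standing over the vials on the mat. Origin at the centre of its open lower rim, x along its length, z up.
- cover_knob (a point): Centre of the white knob on top of the cover, a disc 28 mm across and 22 mm high; this point is 96 mm above the cover's rim.
- beaker: Empty glass beaker, 68 mm across, 85 mm high. A bystander. Origin at the centre of its underside.
- dishes: Stack of four petri dishes, 90 mm across, 60 mm high. A bystander. Origin at the centre of its underside.
- rotor: Red printed ring-shaped tube holder, 96 mm across, 24 mm high. A bystander. Origin at the centre of its underside.
- vial1: Amber glass snap-cap vial, 30 mm across, straight glass wall 37 mm high, then a neck 23 mm across; 60 mm high over the raised cap, 54 mm with the cap home; 50 to 80 g. Origin at the centre of its underside, z up. None if absent.
- cap1 (a joint): How far the cap of vial1 has been pressed down, m: 0 raised as it starts, about 0.006 home. It takes 16 N to move and stays where pressed. The white cap is 27 mm across and 13 mm high, its lower edge 47 mm above the vial's base when raised.
- cap1_top (a point): Centre of the top of vial1's cap, 60 mm above the vial's base when raised, 54 mm when home.
- vial2: Amber glass snap-cap vial, 30 mm across, straight glass wall 37 mm high, then a neck 23 mm across; 60 mm high over the raised cap, 54 mm with the cap home; 50 to 80 g. Origin at the centre of its underside, z up. None if absent.
- cap2 (a joint): How far the cap of vial2 has been pressed down, m: 0 raised as it starts, about 0.006 home. It takes 16 N to move and stays where pressed. The white cap is 27 mm across and 13 mm high, its lower edge 47 mm above the vial's base when raised.
- cap2_top (a point): Centre of the top of vial2's cap, 60 mm above the vial's base when raised, 54 mm when home.
- vial3: Amber glass snap-cap vial, 30 mm across, straight glass wall 37 mm high, then a neck 23 mm across; 60 mm high over the raised cap, 54 mm with the cap home; 50 to 80 g. Origin at the centre of its underside, z up. None if absent.
- cap3 (a joint): How far the cap of vial3 has been pressed down, m: 0 raised as it starts, about 0.006 home. It takes 16 N to move and stays where pressed. The white cap is 27 mm across and 13 mm high, its lower edge 47 mm above the vial's base when raised.
- cap3_top (a point): Centre of the top of vial3's cap, 60 mm above the vial's base when raised, 54 mm when home.
Things that resemble listed ones, but are neither listed nor needed, are in the scene too. What is shaped like the cover but green or yellow is not meant.

How it is judged:
On the way, in this order (a step that is already met when the one before it is completed fails the run):
1. the cover is off the mat, standing on the bench (horizontal distance between cover and mat above 0.13 m and height (world z) of cover below 0.012 m and angle between cover's own z axis and vertical below 0.05 rad and linear speed of cover below 0.02 m/s), for 0.2 s.
2. the lever is swung to its stop (value of joint lever above 1.33 rad), for 0.05 s.
3. every vial stands between the rails with its cap home, and the lever is back up (x of vial1 in the frame of press_deck between -0.024 and 0.112 m and y of vial1 in the frame of press_deck between -0.006 and 0.006 m and z of each of vial1, vial2, vial3 in the frame of press_deck below 0.005 m and angle between each of vial1, vial2, vial3's own z axis and vertical below 0.1 rad and value of joint each of cap1, cap2, cap3 above 0.0045 m and x of vial2 in the frame of press_deck between -0.024 and 0.112 m and y of vial2 in the frame of press_deck between -0.006 and 0.006 m and x of vial3 in the frame of press_deck between -0.024 and 0.112 m and y of vial3 in the frame of press_deck between -0.006 and 0.006 m and value of joint lever below 0.1 rad), for 0.2 s.
At the end, for the whole second after the job is handed in: All vials upright (0.1 rad) on the deck between the rails, from 24 mm short of the ram axis to the end stop, caps at least 4.5 mm down; lever up (below 0.1 rad); cover flat on the mat, within 30 mm of its middle and 0.3 rad of its direction; all at rest (all of step 3 and angle between cover's own z axis and vertical below 0.05 rad and linear speed of each of cover, vial1, vial2, vial3 below 0.02 m/s and horizontal distance between cover and mat below 0.03 m and height (world z) of cover below 0.006 m and angle between the x axis of cover and the x axis of mat, either way round below 0.3 rad); the robot touches nothing.
It fails at once if a vial's cap is squeezed or pushed by the robot (contact force between any of the fingers, the arm and cap1 above 15 N or contact force between any of the fingers, the arm and cap2 above 15 N or contact force between any of the fingers, the arm and cap3 above 15 N).
It fails at once if a bystander is moved more than 30 mm (distance of any of beaker, dishes, rotor from where it was at the start of the episode above 0.03 m).
Of vial1, vial2, vial3 only 2 to 3 are there at a start; the rules pass over those that are not, and their reading is None.
At some moment in a run one of vial1, vial2, vial3 may be knocked a few centimetres aside while the robot is not near it.
It also fails if it takes over 210 s, if anything falls off the work surface, if the arm or the gripper's body presses on something with over 40 N, if the wrist force passes 120 N, or if a joint passes its speed limit or range.

## Robot

A 7-joint arm with a two-finger parallel gripper is mounted at the origin on the work surface. World frame = base frame: x ahead of the robot, y to its left, z up, the work surface at z = 0. Lengths are in m, angles in rad, forces in N, time in s.
With the tool pointing down it reaches from about 0.425 to 0.875 m from the base axis. Payload 8.4 kg.
Tool frame: the origin (TCP) lies midway between the tips of the shut fingers; the grasp point (between the pads) lies 19 mm behind it (r.grip_depth is the distance from the TCP to the grasp point, in m); z points along the fingers, y is the line along which they close (so a half turn about z gives the same grasp; the last joint's range is limited). The gripper opens to 87 mm and grips with 3 to 60 N. Pads are 19 mm wide; open, the fingers measure 117 mm over their backs; the gripper's body (75 mm by 190 mm) begins 51 mm behind the grasp point.
Start: joints at [-1.261, 0.333, 0.04, 1.465, -0.013, 1.343, -0.059], TCP at [0.258, 0.596, 0.223] pointing down, gripper open.
Joint ranges: [-2.58, 2.58], [-0.38, 2.09], [-1.3, 1.39], [0.25, 2.4], [-1.5, 4.64], [0.08, 2.09], [-2.65, 2.65]. Speed limits (rad/s): [2.22, 2.22, 2.79, 2.79, 3.14, 3.14, 3.14].

## Interface

Orientations are given as a unit quaternion [x, y, z, w].
In Python, from rig import status, optics, job_done, r gives the robot as it stands.
- The arm moves only by the shell command python3 -m jog 'ROWS' [FORCE]. ROWS is JSON, a list of rows, each a list of 5 numbers: the opening, from 0 (shut) to 1 (fully open), then the shift along the tool's x, y, z in units of 0.2 m (1.0 is 0.2 m), then the turn about the tool's z in units of 90 degrees (1.0 is 90 degrees). A call has 1 to 20 rows; each row is the pose to reach, as a shift and turn from the pose commanded when the call began, along the tool's axes at that moment; what a row does not reach only later rows make up. A row lasts 1/8 s, in which the tool goes at most 62.5 mm and 10.7 degrees, less where a joint would pass 70% of its speed; a pose out of reach is approached as far as the arm can. A call with a number of a shift or a turn outside -1 to 1 is refused whole. A call with a gripper value outside its range is refused whole. The fingers move at their own pace and stop on an object; FORCE is the grip in N (left out, the last holds). Time passes only in rows, so rows that repeat a pose let the fingers close. It gives the time, the measured TCP pose, the force, the opening and the grip force at its end, in the units of the state.
- status.state(): the state, without advancing time (a new reading comes with each control period).
- optics.snapshot(name): name is "side" or "top"; returns a dict with "frame" (400x640x3 uint8, red, green, blue), "depth" (400x640 float32, m along the optical axis (not along the pixel's ray), 0 where there is no reading), "mtx" (3x3 intrinsics, pixels), "world_to_cam" (4x4, takes a point from world to camera coordinates). Camera axes: x right, y up, looking along -z (the intrinsics and any distortion apply to the point x, -y, -z); pixel columns grow to the right and rows downward; lengths in m; the calibration is good to about 2 mm. A picture is of the moment at which its call begins.
- job_done(): hands the job in; it is judged then, once.
The state is a dict: "time_s": time; "q": joint angles; "joint_vel": joint speeds; "joint_torque": joint torques, N m; "tcp_pos": TCP position; "tool_rot": TCP orientation; "force": force on the tool from outside, world axes, zero at the start; "wrist_torque": the same for the moment, N m; "gripper_width": finger opening in m; "grip_force": force on a finger pad.
Only numpy, scipy, OpenCV 4.12 (cv2) and the standard library are available. Lean on these libraries where they do the work, as an engineer would, in place of code of your own. Each camera call takes 0.05 s, during which the arm holds its last target. There are 200 camera calls.

## Working session

There is one attempt and no reset: what is moved stays moved. The work goes in short steps, Python scripts to look and compute and a shell command to move; the robot and the scene stay as the last step left them, time stands still between calls to the robot, and variables do not carry over. Pictures are saved under pics/ and viewed, at most 14 in all, crops included, and the job is handed in when it is done.

```bash
ls; mkdir -p pics; python3 - <<'E'
from rig import status,optics,r
import cv2
s=status.state(); print(s)
for n in("top","side"):
    d=optics.snapshot(n); cv2.imwrite(f"pics/{n}0.png",d["frame"][:,:,::-1]); print(n,d["mtx"],d["world_to_cam"],[k for k in d])
E
```

```text
pics
{'time_s': 0.0, 'q': array([-1.26118439,  0.33393393,  0.03985371,  1.46627121, -0.01338173,
        1.34328944, -0.05847748]), 'joint_vel': array([-7.49093554e-04, -7.48930301e-04,  2.35308599e-05, -7.13933893e-04,
       -3.06621512e-05, -9.63281222e-04,  1.27022542e-04]), 'joint_torque': array([-1.46078060e-04, -6.56357789e+01,  1.33511625e+00, -4.03808999e+01,
       -5.98571822e-02,  4.47751803e-02,  1.81141700e-04]), 'tcp_pos': array([0.25822356, 0.59599762, 0.22164415]), 'tool_rot': array([ 2.02971553e-01,  9.79184293e-01, -8.11373047e-04, -1.05330076e-04]), 'force': array([ 0.16364375, -0.07536689,  0.43134063]), 'wrist_torque': array([ 0.041341  , -0.00611106, -0.00536851]), 'grip_force': 0.0, 'gripper_width': 0.08689639565196997}
top [[511.74267409   0.         313.3492145 ]
 [  0.         511.74267409 198.96308798]
 [  0.           0.           1.        ]] [[ 2.14702719e-02 -9.99769111e-01 -8.67051826e-04  4.38342506e-02]
 [ 9.77583176e-01  2.08121185e-02  2.09518471e-01 -6.33548307e-01]
 [-2.09452050e-01 -5.34603382e-03  9.77804305e-01 -1.74279125e+00]
 [ 0.00000000e+00  0.00000000e+00  0.00000000e+00  1.00000000e+00]] ['frame', 'depth', 'mtx', 'world_to_cam']
side [[517.18618465   0.         333.31542537]
 [  0.         517.18618465 205.90696452]
 [  0.           0.           1.        ]] [[-0.96256482 -0.27064643  0.01481479  0.62412563]
 [ 0.17477093 -0.57794546  0.79714125 -0.23405855]
 [-0.20718129  0.76988932  0.60361109 -1.60584652]
 [ 0.          0.          0.          1.        ]] ['frame', 'depth', 'mtx', 'world_to_cam']
```

View pics/top0.png

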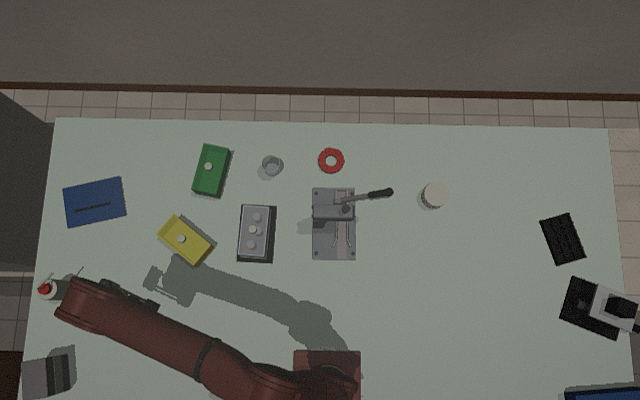

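View pics/side0.png

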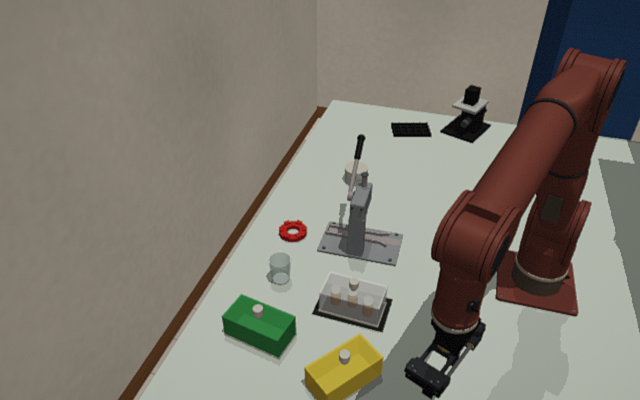

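The top view shows the mat and clear cover at about (256,232), its knob at (252,230), the press at (334,222) with its lever to the right, and green and yellow decoys on the left. The side view shows the cover with vials at (354,300).

```bash
cat > h.py <<'E'
import numpy as np,cv2
from rig import status,optics,r
def ray(d,u,v):
    K,T=d["mtx"],d["world_to_cam"]
    c=np.array([(u-K[0,2])/K[0,0],-(v-K[1,2])/K[1,1],-1.])
    R=T[:3,:3]; return -R.T@T[:3,3], R.T@c
def onz(d,u,v,z):
    o,k=ray(d,u,v); return o+k*(z-o[2])/k[2]
def proj(d,p):
    K,T=d["mtx"],d["world_to_cam"]; c=T[:3,:3]@np.asarray(p)+T[:3,3]
    return K[0,2]+K[0,0]*c[0]/-c[2], K[1,2]+K[1,1]*c[1]/c[2]
def tri(d1,p1,d2,p2):
    (a,u),(b,v)=ray(d1,*p1),ray(d2,*p2)
    s=np.linalg.lstsq(np.c_[u,-v],b-a,rcond=None)[0]
    x,y=a+u*s[0],b+v*s[1]; return (x+y)/2,np.linalg.norm(x-y)
def togo(p,yaw=None):
    """shift in tool units from the measured pose to TCP p (tool axes)"""
    from scipy.spatial.transform import Rotation as Ro
    s=status.state(); R=Ro.from_quat(s["tool_rot"]).as_matrix()
    return R.T@(np.asarray(p)-s["tcp_pos"])/.2, np.degrees(np.arctan2(R[1,1],R[0,1]))
def pic(d,name,x0,x1,y0,y1,k):
    cv2.imwrite(f"pics/{name}.png",cv2.resize(d["frame"][y0:y1,x0:x1,::-1],None,fx=k,fy=k,interpolation=cv2.INTER_CUBIC))
E
python3 - <<'E'
from h import *
t=optics.snapshot("top"); s=optics.snapshot("side")
pic(t,"tcrop",220,400,140,275,4); pic(s,"scrop",300,420,120,340,2.7)
E
```

```text
(no output)
```

View pics/tcrop.png

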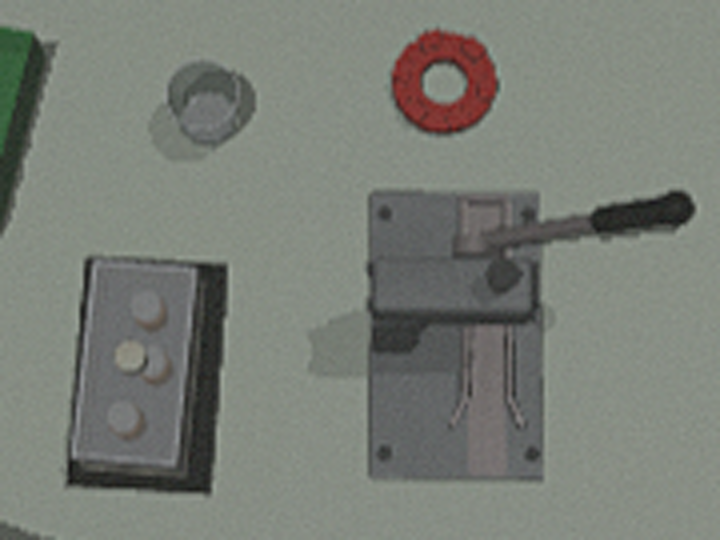

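View pics/scrop.png

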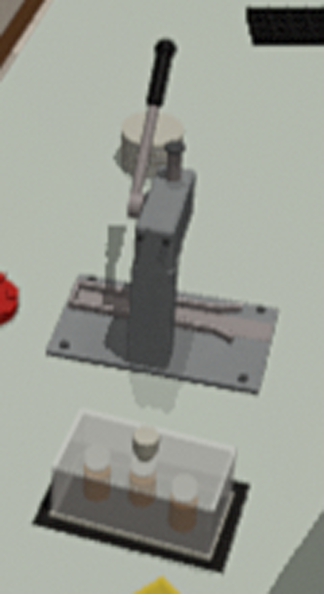

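The crops show three vials with caps at top-crop (148,309), (155,363) and (124,420), the knob at (130,356), the mat corners, and the plate corners at (370,191), (541,193), (369,479) and (543,480).

```bash
cat >> h.py <<'E'
def tc(x,y): return 220+(x+.5)/4-.5,140+(y+.5)/4-.5
def sc(x,y): return 300+(x+.5)/2.7-.5,120+(y+.5)/2.7-.5
E
python3 - <<'E'
from h import *
np.set_printoptions(precision=4,suppress=True)
t=optics.snapshot("top"); s=optics.snapshot("side")
P=[onz(t,*tc(*p),.010) for p in[(370,191),(541,193),(543,480),(369,479)]]
print("plate",np.array(P),[np.linalg.norm(P[i]-P[(i+1)%4]) for i in range(4)])
M=[onz(t,*tc(*p),.002) for p in[(87,257),(227,264),(211,493),(67,486)]]
print("mat",np.array(M),np.mean(M,0),[np.linalg.norm(M[i]-M[(i+1)%4]) for i in range(4)])
# side mat, plate
print("plate side",[onz(s,*sc(*p),.010) for p in[(80,276),(280,321),(262,392),(48,353)]])
print("mat side",[onz(s,*sc(*p),.002) for p in[(36,524),(222,568),(249,484)]])
print("knob",tri(t,tc(130,356),s,sc(146,436)))
for a in[(148,309),(155,363),(124,420)]:
  print("vial",onz(t,*tc(*a),.062),[ (b,tri(t,tc(*a),s,sc(*b))) for b in[(97,456),(142,465),(184,486)]])
print("grip", tri(t,tc(682,209),s,sc(166,48)))
C=[onz(t,*tc(*p),.078) for p in[(93,261),(198,267),(183,468),(73,458)]]
print("cover top",np.array(C),np.mean(C,0))
print("beaker",onz(t,*tc(207,115),0),"rotor",onz(t,*tc(444,82),.02))
for n,u,v in[("dish",434,195),("green",209,166),("yel",181,239)]: print(n,onz(t,u,v,.06))
E
```

```text
plate [[ 0.6881  0.0631  0.01  ]
 [ 0.6895 -0.0937  0.01  ]
 [ 0.4271 -0.0967  0.01  ]
 [ 0.4246  0.0582  0.01  ]] [np.float64(0.15680863613957963), np.float64(0.26248015105871636), np.float64(0.15487568407451593), np.float64(0.2634841256350112)]
mat [[0.6224 0.3207 0.002 ]
 [0.6186 0.1924 0.002 ]
 [0.4099 0.199  0.002 ]
 [0.4134 0.3279 0.002 ]] [0.5161 0.26   0.002 ] [np.float64(0.1283705373115386), np.float64(0.20883042151917938), np.float64(0.12894288537495865), np.float64(0.20917622999681146)]
plate side [array([ 0.6874, -0.0865,  0.01  ]), array([ 0.4236, -0.0726,  0.01  ]), array([0.4226, 0.0603, 0.01  ]), array([0.6835, 0.0672, 0.01  ])]
mat side [array([0.6188, 0.321 , 0.002 ]), array([0.4168, 0.3229, 0.002 ]), array([0.4114, 0.2002, 0.002 ])]
knob (array([0.5162, 0.2639, 0.1079]), np.float64(0.000782505963729118))
vial [0.5648 0.2557 0.062 ] [((97, 456), (array([0.5681, 0.2567, 0.0551]), np.float64(0.004132540116681524))), ((142, 465), (array([0.5429, 0.2553, 0.0584]), np.float64(0.044458876173839056))), ((184, 486), (array([0.5197, 0.2575, 0.0486]), np.float64(0.09353817569
[... 216 characters left out ...]
 (array([0.4978, 0.2501, 0.0346]), np.float64(0.04603672037869423)))]
vial [0.4664 0.2722 0.062 ] [((97, 456), (array([0.5145, 0.2768, 0.0764]), np.float64(0.0996157515327033))), ((142, 465), (array([0.4912, 0.2731, 0.0727]), np.float64(0.05187353253994621))), ((184, 486), (array([0.4692, 0.273 , 0.0561]), np.float64(0.0041916936834099595)))]
grip (array([ 0.6084, -0.1784,  0.3099]), np.float64(0.0015482373696458327))
cover top [[0.6037 0.3039 0.078 ]
 [0.6003 0.2117 0.078 ]
 [0.4243 0.2176 0.078 ]
 [0.4308 0.3124 0.078 ]] [0.5148 0.2614 0.078 ]
beaker [0.7598 0.2163 0.    ] rotor [ 0.7905 -0.003   0.02  ]
dish [ 0.6575 -0.3712  0.06  ]
green [0.7474 0.4357 0.06  ]
yel [0.4812 0.5166 0.06  ]
```

```bash
python3 - <<'E'
from h import *
np.set_printoptions(precision=4,suppress=True)
s=optics.snapshot("side");t=optics.snapshot("top")
pic(s,"grip",395,515,260,400,4)
print(togo([.516,.263,.086]), proj(s,status.state()["tcp_pos"]))
# rails
for y in(330,380): print("rail mid",onz(t,*tc(469,y),.022),onz(t,*tc(513,y),.022))
E
```

```text
(array([-1.8446, -1.0171,  0.6822]), np.float64(66.57512439229203)) (np.float64(438.7524201420362), np.float64(378.76587596378306))
rail mid [ 0.5589 -0.0287  0.022 ] [ 0.5597 -0.0682  0.022 ]
rail mid [ 0.5136 -0.0292  0.022 ] [ 0.5145 -0.0685  0.022 ]
```

View pics/grip.png

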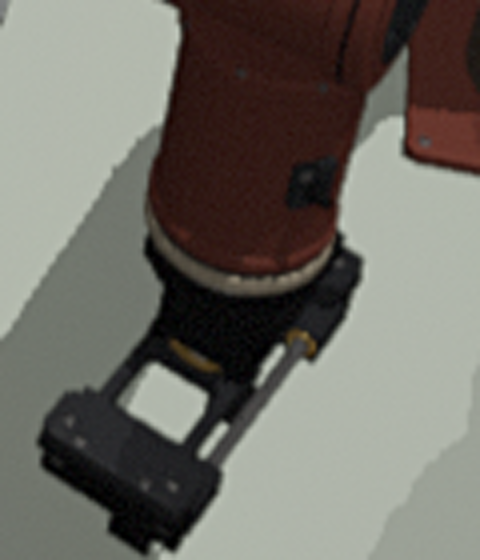

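```bash
python3 - <<'E'
from h import *
from scipy.spatial.transform import Rotation as Ro
s=optics.snapshot("side");S=status.state();R=Ro.from_quat(S["tool_rot"]).as_matrix()
for h in(0,70,110,150,260):
  print(h,[((np.array(proj(s,S["tcp_pos"]+R@[x/1e3,y/1e3,-h/1e3]))-[395,260])*4).round().tolist() for x,y in[(0,0),(37,0),(-37,0),(0,58),(0,-58),(0,95),(0,-95)]])
d=s["depth"]; 
for cx,cy in[(130,460),(60,420),(180,500),(200,300),(140,535),(110,375),(260,400),(250,260),(310,290),(225,440),(345,260)]:
  u,v=395+cx//4,260+cy//4; o,k=ray(s,u,v); p=o+k*d[v,u]; print((cx,cy),(R.T@(p-S["tcp_pos"])*1e3).round())
E
```

```text
0 [[175.0, 475.0], [239.0, 516.0], [113.0, 436.0], [116.0, 553.0], [230.0, 402.0], [77.0, 606.0], [263.0, 358.0]]
70 [[195.0, 391.0], [262.0, 432.0], [130.0, 351.0], [134.0, 469.0], [251.0, 318.0], [93.0, 522.0], [285.0, 274.0]]
110 [[206.0, 339.0], [275.0, 380.0], [140.0, 300.0], [145.0, 418.0], [264.0, 267.0], [103.0, 471.0], [298.0, 223.0]]
150 [[219.0, 286.0], [290.0, 326.0], [151.0, 246.0], [156.0, 364.0], [277.0, 213.0], [114.0, 417.0], [312.0, 169.0]]
260 [[257.0, 123.0], [334.0, 163.0], [183.0, 84.0], [191.0, 200.0], [317.0, 51.0], [146.0, 253.0], [354.0, 8.0]]
(130, 460) [   7.   85. -113.]
(60, 420) [ -28.   87. -114.]
(180, 500) [  36.   89. -115.]
(200, 300) [   6.   36. -179.]
(140, 535) [  6.  48. -12.]
(110, 375) [-127. -192.  219.]
(260, 400) [ 31.  -4. -86.]
(250, 260) [  22.   35. -217.]
(310, 290) [  38.   -9. -169.]
(225, 440) [ 29.  29. -87.]
(345, 260) [  30.  -85. -113.]
```

The gripper body is 190 mm wide along the closing axis and 75 mm thick, so I'll keep its thin side toward the press. Vials can only be pushed to about 36 mm short of the ram by finger alone. The next vial, and a brisk shove for the last one, will do the rest. First step: go to the knob.

```bash
python3 -m jog '[[1,-0.92,-0.51,0,-0.26],[1,-0.92,-0.51,0,-0.26],[1,-0.92,-0.51,0,-0.26],[1,-0.92,-0.51,0,-0.26],[1,-0.92,-0.51,0,-0.26],[1,-0.92,-0.51,0,-0.26]]' 20; python3 -c "
from h import *
print(togo([.516,.263,.13]))"
```

```text
time_s: 1.2
tcp_pos: [0.3857, 0.4308, 0.2226]
tool_rot: [-0.0, 1.0, 0.0, -0.0]
force: [-0.1, 0.5, 1.0]
gripper_width: 0.0872
grip_force: 0.0
(array([-0.65100725, -0.83984065,  0.46219257]), np.float64(90.05284244794501))
```

```bash
python3 -m jog '[[1,-0.65,-0.84,0.2,0],[1,-0.65,-0.84,0.2,0],[1,-0.65,-0.84,0.2,0],[1,-0.65,-0.84,0.2,0],[1,-0.65,-0.84,0.35,0],[1,-0.65,-0.84,0.5,0],[1,-0.65,-0.84,0.6,0],[1,-0.65,-0.84,0.68,0],[1,-0.65,-0.84,0.68,0],[0,-0.65,-0.84,0.68,0],[0,-0.65,-0.84,0.68,0],[0,-0.65,-0.84,0.68,0],[0,-0.65,-0.84,0.68,0],[0,-0.65,-0.84,0.6,0],[0,-0.65,-0.84,0.45,0]]' 25
```

```text
time_s: 3.08
tcp_pos: [0.5161, 0.2613, 0.1331]
tool_rot: [0.0, 1.0, -0.001, -0.001]
force: [0.6, 0.4, 0.4]
gripper_width: 0.0348
grip_force: 0.0
```

```bash
python3 -m jog '[[0.7,0,0,0,0],[0.7,0,0,0,0],[0.7,0,0,0,0],[0.7,0,0,0,0],[0.7,0,0,0.12,0],[0.7,0,0,0.24,0],[0.7,0,0,0.24,0],[0,0,0,0.24,0],[0,0,0,0.24,0],[0,0,0,0.24,0],[0,0,0,0.24,0],[0,0,0,0.24,0],[0,0,0,0.24,0],[0,0,0,0.24,0],[0,0,0,0.2,0],[0,0,0,0.1,0],[0,0,0,0,0]]' 25
```

```text
time_s: 5.2
tcp_pos: [0.5162, 0.2607, 0.1327]
tool_rot: [0.0, 1.0, -0.001, -0.001]
force: [0.2, -0.5, -2.7]
gripper_width: 0.0272
grip_force: 25.0
```

```bash
python3 -m jog '[[0,0,0,-0.2,0],[0,0,0,-0.35,0],[0,0.1,0,-0.35,0],[0,0.25,-0.15,-0.35,0],[0,0.43,-0.35,-0.35,0],[0,0.43,-0.6,-0.35,0],[0,0.43,-0.8,-0.35,0],[0,0.43,-1,-0.35,0],[0,0.43,-1,-0.35,0]]' 
python3 -m jog '[[0,0,-0.2,0,0],[0,0,-0.4,0,0],[0,0,-0.6,0,0],[0,0,-0.8,0,0],[0,0,-1,0,0],[0,0,-1,0,0]]'
python3 -m jog '[[0,0,-0.2,0,0],[0,0,-0.4,0,0],[0,0,-0.6,0,0],[0,0,-0.8,0,0],[0,0,-1,0,0],[0,-0.1,-1,0,0],[0,-0.1,-1,0,0],[0,-0.1,-1,0.2,0],[0,-0.1,-1,0.3,0],[0,-0.1,-1,0.4,0]]'
```

```text
time_s: 6.32
tcp_pos: [0.4301, 0.0582, 0.2026]
tool_rot: [0.003, 1.0, -0.0, -0.0]
force: [0.1, 0.5, -2.9]
gripper_width: 0.027
grip_force: 25.0
time_s: 7.08
tcp_pos: [0.4299, -0.1409, 0.2026]
tool_rot: [0.003, 1.0, -0.0, -0.0]
force: [1.2, 0.6, -2.3]
gripper_width: 0.0271
grip_force: 25.0
time_s: 8.32
tcp_pos: [0.4504, -0.3377, 0.1218]
tool_rot: [-0.0, 1.0, 0.0, -0.0]
force: [-0.3, -0.1, -1.2]
gripper_width: 0.0269
grip_force: 25.0
```

```bash
python3 -m jog '[[0,0,-0.1,0.08,0],[0,0,-0.1,0.14,0],[0,0,-0.1,0.18,0],[0,0,-0.1,0.195,0],[0,0,-0.1,0.195,0],[0.6,0,-0.1,0.195,0],[0.6,0,-0.1,0.195,0],[0.6,0,-0.1,0.195,0],[0.6,0,-0.1,0.195,0],[0.6,0,-0.1,0,0],[0.6,0,-0.1,-0.3,0],[0.6,0,-0.1,-0.4,0],[0.6,0,0.3,-0.4,0],[0.6,0,0.6,-0.4,0],[0.6,0,0.9,-0.4,0],[0.6,0,0.9,-0.4,0]]'
python3 - <<'E'
from h import *
t=optics.snapshot("top"); s=optics.snapshot("side")
pic(t,"t1",220,520,140,340,2.6); pic(s,"s1",290,460,120,340,2.7)
E
```

```text
time_s: 10.32
tcp_pos: [0.4507, -0.154, 0.2027]
tool_rot: [-0.003, 1.0, 0.001, 0.0]
force: [-0.0, -0.0, 0.1]
gripper_width: 0.0523
grip_force: 0.0
```

View pics/t1.png

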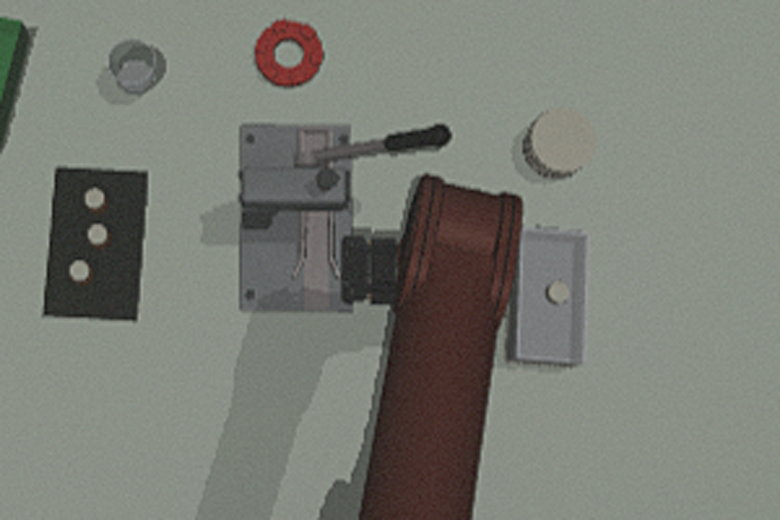

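View pics/s1.png

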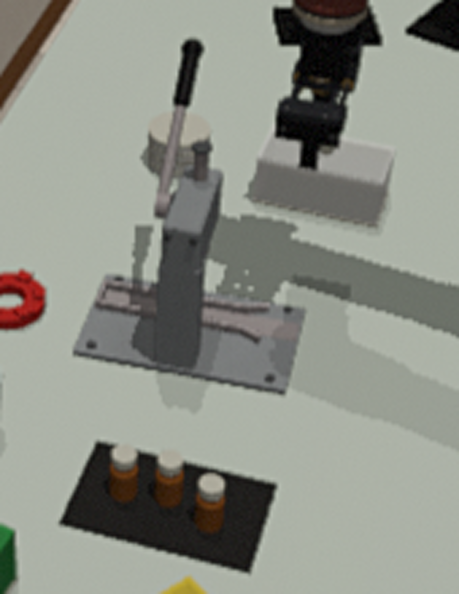

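The cover stands on the bench at top-crop (548,297), and the three vials stand free on the mat with caps at (94,198), (97,234) and (79,270). Next I measure the caps in both views by mask.

```bash
cat >> h.py <<'E'
def blobs(d,box,thr=120,amin=8):
    x0,x1,y0,y1=box; g=d["frame"][y0:y1,x0:x1].min(2)
    m=(g>thr).astype(np.uint8); n,l,st,c=cv2.connectedComponentsWithStats(m)
    return [(c[i]+[x0,y0],st[i,4]) for i in range(1,n) if st[i,4]>=amin]
E
python3 - <<'E'
from h import *
np.set_printoptions(precision=4,suppress=True)
t=optics.snapshot("top"); s=optics.snapshot("side")
T=blobs(t,(240,275,205,262));S=blobs(s,(318,390,284,325))
print(T,S)
for c,_ in T: print(onz(t,*c,.060))
for c,_ in S: print("s",onz(s,*c,.056))
E
```

```text
[(array([240. , 208.5]), np.int32(8)), (array([256.0294, 215.9118]), np.int32(34)), (array([257.    , 229.7353]), np.int32(34)), (array([250.0541, 243.5676]), np.int32(37)), (array([273.8421, 254.4211]), np.int32(19))] [(array([319.9492, 288.8814]), np.int32(59)), (array([365.4505, 288.4796]), np.int32(515)), (array([367.9038, 298.8462]), np.int32(52)), (array([387.8684, 319.2632]), np.int32(38)), (array([329.0192, 321.4808]), np.int32(156))]
[0.594  0.3161 0.06  ]
[0.5686 0.2582 0.06  ]
[0.5195 0.2526 0.06  ]
[0.4703 0.2746 0.06  ]
[0.4343 0.1903 0.06  ]
s [0.613  0.2713 0.056 ]
s [0.4875 0.2324 0.056 ]
s [0.4719 0.2696 0.056 ]
s [0.4035 0.3268 0.056 ]
s [0.5546 0.3793 0.056 ]
```

```bash
python3 -c "
from h import *
t=optics.snapshot('top'); s=optics.snapshot('side')
for a,b in [((256,215.9),(335.4,289.1)),((257,229.7),(352.8,291.3)),((250.05,243.6),(367.6,300.2))]: print(tri(t,a,s,b))"
python3 -m jog '[[0.7,0,0.3,0,0],[0.7,0,0.6,0,0],[0.7,0,0.9,0,0],[0.7,0,1,0,0]]' 15
python3 -m jog '[[0.7,-0.1,0.3,0,0],[0.7,-0.1,0.6,0,0],[0.7,-0.1,0.9,0,0],[0.7,-0.1,1,0,0],[0.7,-0.1,1,0,0]]'
```

```text
(array([0.56983902, 0.25887092, 0.05532001]), np.float64(0.0007622219458283145))
(array([0.5201155 , 0.25308207, 0.05549336]), np.float64(0.00030962596040556286))
(array([0.47108225, 0.27511508, 0.05625586]), np.float64(0.0008734055033793326))
time_s: 11.12
tcp_pos: [0.4506, 0.0439, 0.2023]
tool_rot: [-0.001, 1.0, -0.0, -0.0]
force: [0.4, -1.4, 0.1]
gripper_width: 0.0609
grip_force: 0.0
time_s: 11.75
tcp_pos: [0.4711, 0.2415, 0.2019]
tool_rot: [0.0, 1.0, -0.001, -0.0]
force: [0.7, -0.4, 0.2]
gripper_width: 0.061
grip_force: 0.0
```

```bash
python3 -m jog '[[0.7,0,0.16,0.2,0],[0.7,0,0.16,0.45,0],[0.7,0,0.16,0.7,0],[0.7,0,0.16,0.85,0],[0.7,0,0.16,0.95,0],[0.7,0,0.16,0.95,0],[0,0,0.16,0.95,0],[0,0,0.16,0.95,0],[0,0,0.16,0.95,0],[0,0,0.16,0.95,0],[0,0,0.16,0.95,0],[0,0,0.16,0.95,0],[0,0,0.16,0.95,0]]' 15; python3 -c "
from h import *
print(togo([.4525,-.049,.02]))"
```

```text
time_s: 13.38
tcp_pos: [0.4708, 0.2739, 0.013]
tool_rot: [0.0, 1.0, 0.0, 0.0]
force: [-1.5, 0.2, 6.1]
gripper_width: 0.0294
grip_force: 15.0
(array([ 0.0909393 , -1.61429226, -0.03587555]), np.float64(89.98203008697321))
```

```bash
python3 -m jog '[[0,0,0,-0.2,0],[0,0,0,-0.4,0],[0,0.05,-0.15,-0.4,0],[0,0.1,-0.4,-0.4,0],[0,0.1,-0.65,-0.4,0],[0,0.1,-0.85,-0.4,0],[0,0.1,-1,-0.4,0],[0,0.1,-1,-0.4,0]]'
python3 -m jog '[[0,0,-0.2,0,0],[0,0,-0.4,0,0],[0,0,-0.55,0,0],[0,0,-0.61,0,0],[0,0,-0.61,0,0],[0,0,-0.61,0.15,0],[0,0,-0.61,0.28,0],[0,0,-0.61,0.34,0],[0,0,-0.61,0.36,0],[0,0,-0.61,0.36,0]]'
python3 -c "
from h import *
t=optics.snapshot('top'); s=optics.snapshot('side'); pic(s,'s2',290,460,180,340,3.5)
print(togo([.4525,-.049,.022]))"
```

```text
time_s: 14.38
tcp_pos: [0.4503, 0.0714, 0.0924]
tool_rot: [0.002, 1.0, -0.0, -0.0]
force: [-0.5, 0.2, -1.2]
gripper_width: 0.0296
grip_force: 15.0
time_s: 15.62
tcp_pos: [0.451, -0.0478, 0.0211]
tool_rot: [-0.0, 1.0, 0.0, 0.0]
force: [0.1, -0.5, -1.1]
gripper_width: 0.0299
grip_force: 15.0
(array([-0.00694751, -0.00498901, -0.00412486]), np.float64(90.00097735264644))
```

View pics/s2.png

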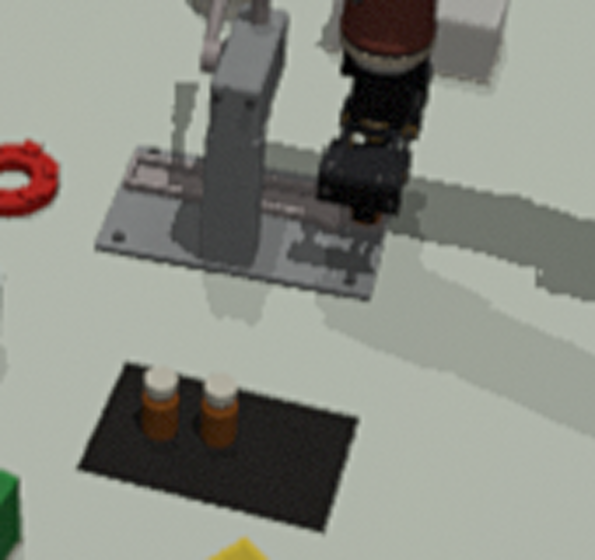

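```bash
python3 -m jog '[[0,0,0,0.006,0],[0.5,0,0,0.006,0],[0.5,0,0,0.006,0],[0.5,0,0,-0.03,0],[0.5,0,0,-0.03,0],[0,0,0,-0.03,0],[0,0,0,-0.03,0],[0,0,0,-0.03,0],[0,0,0,-0.03,0],[0,-0.07,0.002,-0.03,0],[0,-0.14,0.004,-0.03,0],[0,-0.14,0.004,-0.03,0]]' 8
python3 -c "
from h import *
t=optics.snapshot('top'); pic(t,'t2',280,400,170,270,6)
print(togo([.4525,-.049,.022]))"
```

```text
time_s: 17.23
tcp_pos: [0.4797, -0.0477, 0.0266]
tool_rot: [0.0, 1.0, -0.0, 0.0]
force: [-0.3, -0.1, -0.6]
gripper_width: 0.0298
grip_force: 8.0
(array([ 0.13151211, -0.00592284,  0.02188092]), np.float64(89.97014739009279))
```

View pics/t2.png

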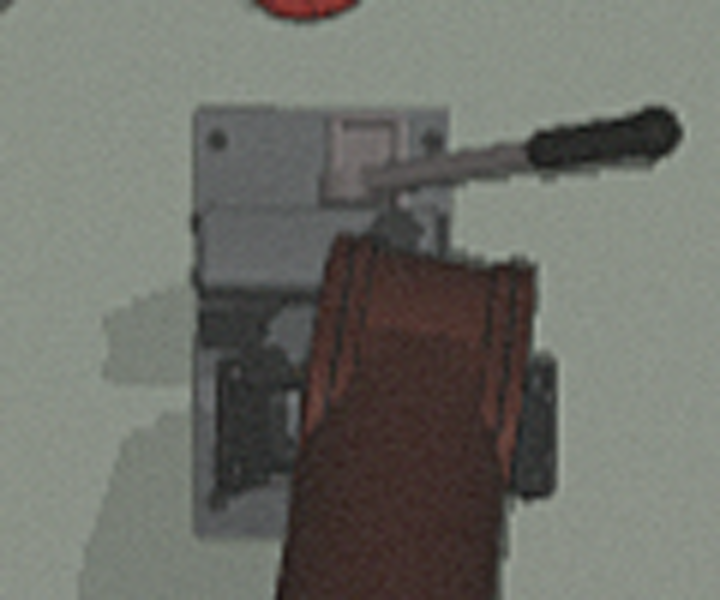

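The view shows the arm hiding the lane, with the wrist edge near the press's top knob at about (400,225). I'll check the clearances from depth before pushing further.

```bash
python3 - <<'E'
from h import *
np.set_printoptions(precision=3,suppress=True)
t=optics.snapshot('top'); s=optics.snapshot('side')
print("knob",tri(t,(345.6,208.6),s,(365.2,174.4)))
for n,d,pts in(("t",t,[(345,208),(347,206),(340,212),(345,213),(350,214),(355,214),(360,215),(345,220),(350,225),(350,240)]),("s",s,[(365,175),(365,172),(395,200),(400,190),(385,185),(388,190),(393,215),(383,230),(388,222)])):
  for u,v in pts:
    o,k=ray(d,u,v); print(n,(u,v),o+k*d["depth"][v,u])
E
```

```text
knob (array([ 0.563, -0.046,  0.26 ]), np.float64(0.0002034770003482699))
t (345, 208) [ 0.564 -0.044  0.26 ]
t (347, 206) [ 0.571 -0.05   0.26 ]
t (340, 212) [ 0.518 -0.02   0.435]
t (345, 213) [ 0.517 -0.034  0.426]
t (350, 214) [ 0.514 -0.048  0.43 ]
t (355, 214) [ 0.516 -0.062  0.423]
t (360, 215) [ 0.513 -0.077  0.422]
t (345, 220) [ 0.494 -0.033  0.443]
t (350, 225) [ 0.479 -0.046  0.456]
t (350, 240) [ 0.432 -0.044  0.499]
s (365, 175) [ 0.561 -0.036  0.264]
s (365, 172) [ 0.565 -0.051  0.265]
s (395, 200) [ 0.459 -0.019  0.202]
s (400, 190) [0.309 1.27  1.147]
s (385, 185) [ 0.494 -0.013  0.255]
s (388, 190) [ 0.483 -0.014  0.238]
s (393, 215) [ 0.462 -0.03   0.135]
s (383, 230) [0.479 0.041 0.125]
s (388, 222) [0.469 0.022 0.144]
```

```bash
python3 -m jog '[[0,-0.03,0,0,0],[0,-0.06,0.001,0,0],[0,-0.08,0.001,0,0],[0,-0.08,0.001,0,0]]'; python3 -m jog '[[0.5,0,0,0,0],[0.5,0,0,0,0],[0.5,0,0,-0.1,0],[0.5,0,0,-0.3,0],[0.5,0.15,0,-0.3,0],[0,0.25,0,-0.3,0],[0,0.25,0,-0.3,0],[0,0.25,0,-0.3,0],[0,0.25,0,-0.1,0],[0,0.25,0,0,0],[0,0.25,0,0,0]]'
```

```text
time_s: 17.88
tcp_pos: [0.4948, -0.0474, 0.0265]
tool_rot: [0.0, 1.0, -0.0, 0.0]
force: [0.1, 0.6, -0.3]
gripper_width: 0.0298
grip_force: 8.0
time_s: 19.25
tcp_pos: [0.4439, -0.0477, 0.0254]
tool_rot: [0.0, 1.0, -0.001, -0.001]
force: [0.3, 0.4, 0.5]
gripper_width: 0.0012
grip_force: 0.0
```

```bash
python3 -m jog '[[0,-0.1,0,0,0],[0,-0.26,0,0,0],[0,-0.26,0,0,0]]'; python3 -m jog '[[0,0.15,0,0,0],[0,0.15,0.2,-0.3,0],[0,0.15,0.5,-0.5,0],[0,0.15,0.8,-0.5,0],[0,0.15,1,-0.5,0],[0,0.15,1,-0.5,0]]'
python3 - <<'E'
from h import *
np.set_printoptions(precision=3,suppress=True)
t=optics.snapshot('top'); s=optics.snapshot('side')
a=t["frame"][195:265,300:365,::-1]; b=s["frame"][170:260,310:420,::-1]
cv2.imwrite('pics/c3.png',np.hstack([cv2.resize(a,(390,420),interpolation=2),cv2.resize(b,(400,420),interpolation=2)]))
E
```

```text
time_s: 19.62
tcp_pos: [0.4994, -0.0474, 0.0277]
tool_rot: [-0.0, 1.0, -0.001, 0.001]
force: [-0.2, -0.6, 0.1]
gripper_width: 0.0005
grip_force: 0.0
time_s: 20.38
tcp_pos: [0.4659, 0.1568, 0.1274]
tool_rot: [-0.003, 1.0, 0.0, 0.0]
force: [-0.8, -0.2, 0.4]
gripper_width: 0.0003
grip_force: 0.0
```

View pics/c3.png

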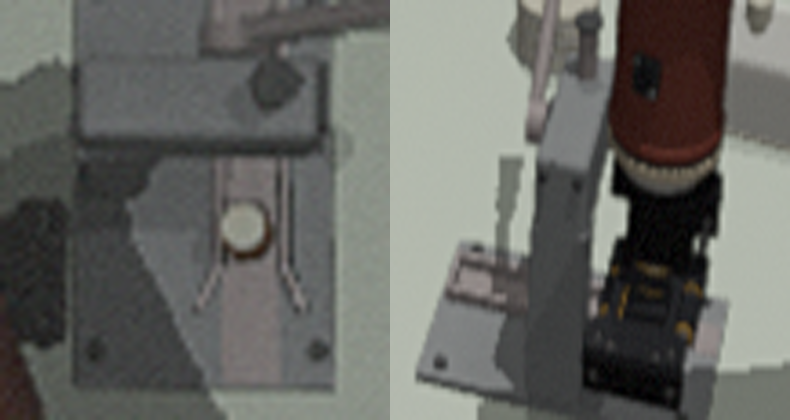

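The vial stands upright in the lane, its cap at top-crop (246,228), which is pixel (341,233).

```bash
python3 - <<'E'
from h import *
t=optics.snapshot('top')
for c,a in blobs(t,(320,358,218,262),140): print(c,a,onz(t,*c,.068))
E
```

```text
[341.86666667 239.13333333] 15 [ 0.4916057  -0.04481858  0.068     ]
```

```bash
python3 - <<'E'
from h import *
np.set_printoptions(precision=3,suppress=True)
t=optics.snapshot('top')
print(onz(t,340.6,232.6,.07)); g=t["frame"][222:245,332:352].min(2); print(g)
for n,p in(("deck-65",[.498,-.047,.022]),("mouth",[.473,-.047,.022]),("knob",[.563,-.046,.26]),("vialcap@.5245",[.5245,-.047,.07])): print(n,proj(t,p))
E
```

```text
[ 0.514 -0.04   0.07 ]
[[ 91  88  84  78 104  88 101 111 113 110 110 110 114 105  83 115  89 105
  101 104]
 [ 85  88  80  78 104  88  97 113 107 104 105 112 109 102  70 112  86 104
   97  98]
 [ 83  93  80  74 101  91  96 116 109 106 107 110 109 106  60 111  85 102
  106 101]
 [ 85  83  82  77 101  92 103 106 108 107 108 107 109 104  50 114  75 104
  104 101]
 [ 81  86  85  71 102  94 109 107 106 104 101 112 113 107  55 106  62 103
  101  98]
 [ 83  86  85  75 100  81 103 111 110 111 106 107 110 106  60 113  58 106
  103  98]
 [ 85  87  84  73  96  71  95 111 110 110 103 110 113 106  66 110  58 106
  102 101]
 [ 84  87  89  81  99  64  96 110 105 108 103 112 106 100  67 104  62 106
  103  94]
 [ 84  86  84  78  91  74 104 111 103 103 107 110 109 107  71 111  61 102
  100 102]
 [ 82  91  82  76  86  74 114 109 108 109 105 109 109 105  71 107  59 100
  100 103]
 [ 83  79  82  76 103  81 113 108 111 102 108 109 114 112  69 107  58 105
  100  97]
 [ 90 100  83  74 110  85 110 110 110 109 105 110 108 106  70 109  60 101
  102  95]
 [ 99 102  88  71 107  84 114 109 110 109 114 111 111 108
[... 465 characters left out ...]
2 108 114 104  30  30  53 110 142 132 134 127 133 129 121  56
  100 101]
 [100  95  83 115  80  93  32  26  39  89 146 131 129 128 129 129 109  71
  102 101]
 [101  86 108 110  86  95  60  30  30  52 119 145 137 134 132 125  98 108
  102 101]
 [ 96  89 122  83  93  98  91  57  31  34  54 102  98 111 110 101  74 117
   90 101]
 [ 99 114 116  88  83  93  96  90  74  58  55  57  94  98  95  87  72 135
  115  99]]
deck-65 (np.float64(341.8043135774419), np.float64(239.07652306380334))
mouth (np.float64(341.7352613554545), np.float64(246.063407265723))
knob (np.float64(345.74606590620454), np.float64(208.4099805792298))
vialcap@.5245 (np.float64(342.6156887178158), np.float64(229.69080669711718))
```

```bash
python3 - <<'E'
from h import *
t=optics.snapshot('top'); s=optics.snapshot('side')
a=t["frame"][205:265,300:365,::-1]; b=s["frame"][170:330,310:430,::-1]
cv2.imwrite('pics/c4.png',np.hstack([cv2.resize(a,(455,420),interpolation=2),cv2.resize(b,(315,420),interpolation=2)]))
for u,v in[(344,239),(344,240),(339,240)]:
  o,k=ray(t,u,v); print(o+k*t["depth"][v,u])
print(status.state()["time_s"])
E
```

```text
[ 0.4909875  -0.05170879  0.07720386]
[ 0.48984148 -0.0527299   0.05968215]
[ 0.49081055 -0.0357487   0.04958113]
20.675
```

View pics/c4.png

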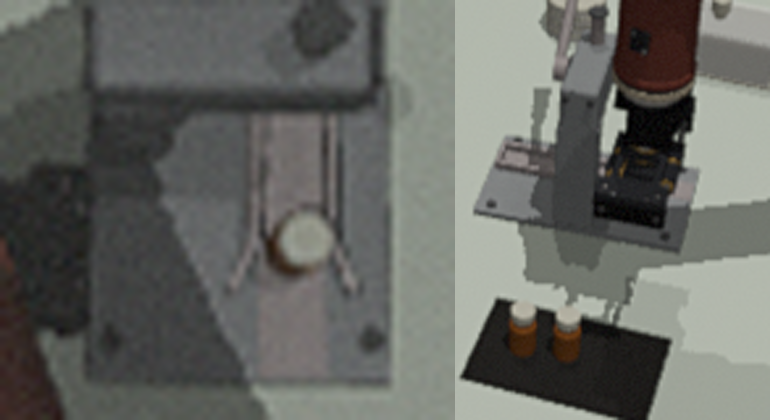

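The disturbance has knocked the vial back to the mouth, with its cap at about (344,239) and the body to its left, possibly leaning. I'll clear the arm and look again.

```bash
python3 -m jog '[[0,0,0.3,-0.3,0],[0,0,0.6,-0.6,0],[0,0,0.9,-0.6,0],[0.6,0,1,-0.6,0],[0.6,0,1,-0.6,0],[0.6,0,1,-0.6,0]]'; python3 - <<'E'
from h import *
t=optics.snapshot('top'); s=optics.snapshot('side')
a=t["frame"][205:265,300:365,::-1]; b=s["frame"][190:250,360:425,::-1]
cv2.imwrite('pics/c5.png',np.hstack([cv2.resize(a,(400,370),interpolation=2),cv2.resize(b,(400,370),interpolation=2)]))
E
```

```text
time_s: 21.42
tcp_pos: [0.4672, 0.3511, 0.2461]
tool_rot: [0.001, 1.0, -0.001, -0.0]
force: [-0.1, -0.9, -0.1]
gripper_width: 0.0228
grip_force: 0.0
```

View pics/c5.png

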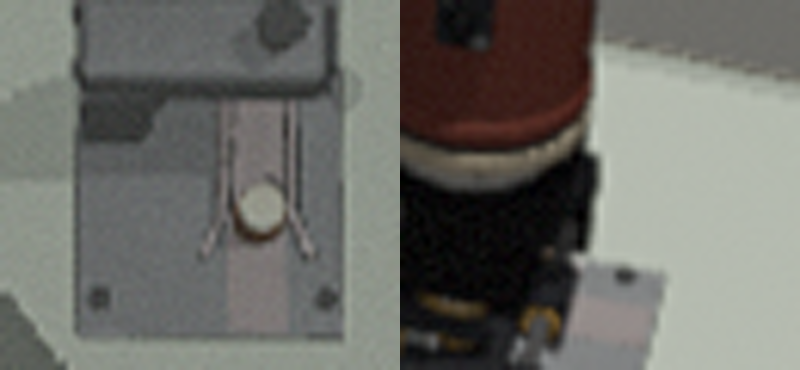

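The vial is upright again in the lane mouth, its cap at (343,238.6), which puts it at about (0.497,-0.047). Next vial.

```bash
python3 - <<'E'
from h import *
np.set_printoptions(precision=4,suppress=True)
t=optics.snapshot('top')
for c,a in blobs(t,(245,268,208,236),110): print(c,a,onz(t,*c,.061))
g=t["frame"][230:246,338:352].min(2); m=(g>121); v,u=np.nonzero(m); print("V1",onz(t,u.mean()+338,v.mean()+230,.069),m.sum())
print(togo([.5195,.2527,.021]))
E
```

```text
V1 [ 0.4931 -0.0482  0.069 ] 40
(array([-0.2631, -0.4891,  1.1274]), np.float64(89.82499249754481))
```

```bash
python3 -m jog '[[0.7,-0.26,-0.25,0,0],[0.7,-0.26,-0.49,0.2,0],[0.7,-0.26,-0.49,0.4,0],[0.7,-0.26,-0.49,0.6,0],[0.7,-0.26,-0.49,0.6,0],[0.7,-0.26,-0.49,0.6,0]]' 15; python3 - <<'E'
from h import *
np.set_printoptions(precision=4,suppress=True)
s=optics.snapshot('side')
for c,a in blobs(s,(322,368,280,300),110): print(c,a,onz(s,*c,.0555))
print(togo([.5195,.2527,.021]))
E
```

```text
time_s: 22.32
tcp_pos: [0.5194, 0.2545, 0.1283]
tool_rot: [0.001, 1.0, 0.0, 0.001]
force: [-0.2, 0.5, 0.6]
gripper_width: 0.0608
grip_force: 0.0
[348.4723 284.6383] 235 [0.5384 0.2311 0.0555]
[336.2222 289.8889] 9 [0.5671 0.2613 0.0555]
(array([ 0.0022, -0.0119,  0.5382]), np.float64(89.95389502073907))
```

```bash
python3 -m jog '[[0.7,0,-0.01,0.15,0],[0.7,0,-0.01,0.35,0],[0.7,0,-0.01,0.48,0],[0.7,0,-0.01,0.54,0],[0.7,0,-0.01,0.54,0],[0,0,-0.01,0.54,0],[0,0,-0.01,0.54,0],[0,0,-0.01,0.54,0],[0,0,-0.01,0.54,0],[0,0,-0.01,0.54,0],[0,0,-0.01,0.54,0],[0,0,-0.01,0.54,0],[0,0,-0.01,0.35,0],[0,0,-0.01,0.15,0],[0,0.1,-0.01,0.15,0],[0,0.34,-0.2,0.15,0],[0,0.34,-0.45,0.15,0],[0,0.34,-0.7,0.15,0],[0,0.34,-0.95,0.15,0],[0,0.34,-0.95,0.15,0]]' 15;python3 -c "
from h import *
print(togo([.4505,-.0475,.029]))"
```

```text
time_s: 24.88
tcp_pos: [0.4501, 0.061, 0.0964]
tool_rot: [0.003, 1.0, -0.0, -0.0]
force: [0.6, -0.2, -1.4]
gripper_width: 0.0296
grip_force: 15.0
(array([-0.00537601, -0.54225442,  0.33703426]), np.float64(89.63914087279467))
```

```bash
python3 -m jog '[[0,0,-0.25,0,0],[0,0,-0.45,0,0],[0,0,-0.54,0,0],[0,0,-0.54,0.15,0],[0,0,-0.54,0.28,0],[0,0,-0.54,0.338,0],[0,0,-0.54,0.338,0],[0,-0.05,-0.54,0.338,0],[0,-0.1,-0.54,0.338,0],[0,-0.15,-0.54,0.338,0],[0,-0.2,-0.539,0.338,0],[0,-0.225,-0.539,0.338,0],[0,-0.225,-0.539,0.338,0]]' 8; python3 -m jog '[[0.5,0,0,0,0],[0.5,0,0,0,0],[0.5,0,0,-0.1,0],[0.5,0,0,-0.3,0],[0.5,0.15,0,-0.3,0],[0,0.25,0,-0.3,0],[0,0.25,0,-0.3,0],[0,0.25,0,-0.3,0],[0,0.25,0,-0.1,0],[0,0.25,0,0,0],[0,0.25,0,0,0]]'
```

```text
time_s: 26.5
tcp_pos: [0.4958, -0.0435, 0.0289]
tool_rot: [0.0, 1.0, -0.0, 0.0]
force: [0.6, -1.0, -0.3]
gripper_width: 0.0296
grip_force: 8.0
time_s: 27.88
tcp_pos: [0.4449, -0.0436, 0.0278]
tool_rot: [0.0, 1.0, -0.001, -0.001]
force: [0.1, 0.5, -0.6]
gripper_width: 0.0008
grip_force: 0.0
```

```bash
python3 -m jog '[[0,-0.06,-0.018,0,0],[0,-0.11,-0.018,0,0],[0,-0.15,-0.018,0,0],[0,-0.19,-0.018,0,0],[0,-0.22,-0.018,0,0],[0,-0.25,-0.018,0,0],[0,-0.27,-0.018,0,0],[0,-0.28,-0.018,0,0],[0,-0.28,-0.018,0,0]]'
```

```text
time_s: 29.0
tcp_pos: [0.5017, -0.0468, 0.029]
tool_rot: [0.0, 1.0, -0.0, 0.0]
force: [-0.6, -0.7, 0.2]
gripper_width: 0.0004
grip_force: 0.1
```

```bash
python3 -m jog '[[0,0.1,0,0,0],[0,0.2,0,0,0],[0,0.2,0,-0.3,0],[0,0.2,-0.15,-0.6,0],[0,0.2,-0.35,-0.9,0],[0,0.2,-0.53,-1,0],[0,0.2,-0.53,-1,0]]'; python3 -m jog '[[0,0,0,-0.2,0.11],[0,0,0,-0.4,0.22],[0,0,0,-0.6,0.34],[0,0,0,-0.75,0.45],[0,0,0,-0.75,0.56],[0,0,0,-0.75,0.67],[0,0,0,-0.75,0.78],[0,-0.0,0,-0.75,0.89],[0,-0.2,0,-0.75,1],[0,-0.4,0,-0.75,1],[0,-0.6,0,-0.75,1],[0,-0.72,0,-0.75,1],[0,-0.72,0,-0.75,1]]'; python3 - <<'E'
from h import *
np.set_printoptions(precision=4,suppress=True)
print(togo([.607,-.153,.33]))
E
```

```text
time_s: 29.88
tcp_pos: [0.4625, -0.1564, 0.2317]
tool_rot: [0.003, 1.0, -0.0, 0.003]
force: [0.3, 0.4, -0.3]
gripper_width: 0.0003
grip_force: 0.0
time_s: 31.5
tcp_pos: [0.6067, -0.1513, 0.3766]
tool_rot: [0.707, 0.707, -0.001, -0.001]
force: [0.4, 0.1, -0.2]
gripper_width: 0.001
grip_force: 0.0
(array([-0.0082,  0.0023,  0.233 ]), np.float64(0.06058260341898057))
```

```bash
python3 -m jog '[[0,-0.01,0,0.2,0],[0,-0.01,0,0.32,0],[0,-0.05,0,0.4,0],[0,-0.1,0,0.48,0],[0,-0.135,0,0.56,0],[0,-0.165,0,0.647,0],[0,-0.185,0,0.73,0],[0,-0.2,0,0.82,0],[0,-0.205,0,0.9,0],[0,-0.2,0,0.985,0],[0,-0.2,0,0.985,0]]'; python3 -m jog '[[0,0.015,0,0.075,0],[0,0.033,0,0.15,0],[0,0.065,0,0.22,0],[0,0.097,0,0.285,0],[0,0.145,0,0.34,0],[0,0.19,0,0.396,0],[0,0.19,0,0.41,0],[0,0.19,0,0.41,0]]';python3 -c "
from h import *
print(status.state()['force'])
s=optics.snapshot('side'); pic(s,'s6',300,430,130,260,4)"
```

```text
time_s: 32.88
tcp_pos: [0.6046, -0.1922, 0.1803]
tool_rot: [0.707, 0.707, -0.001, -0.001]
force: [-2.3, -3.2, 3.9]
gripper_width: 0.0007
grip_force: 2.0
time_s: 33.88
tcp_pos: [0.6055, -0.156, 0.1001]
tool_rot: [0.708, 0.707, -0.0, 0.001]
force: [-0.3, -6.7, 3.4]
gripper_width: 0.0004
grip_force: 3.7
[-0.32606965 -6.68392914  3.42439232]
```

View pics/s6.png

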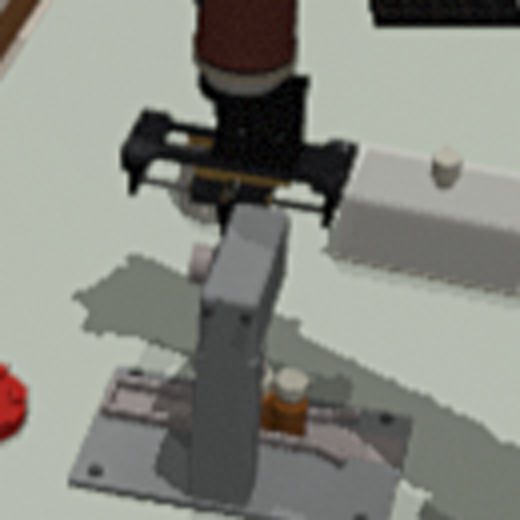

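The lever is down (its knob has sunk from the head) and the second vial stands in the lane at (290,395). The force is below the 12 N expected at the stop, so I'll press a little further.

```bash
python3 -m jog '[[0,0.01,0,0.02,0],[0,0.01,0,0.02,0]]'|sed -n 2,4p; python3 -m jog '[[0,0.01,0,0.02,0],[0,0.01,0,0.02,0]]'|sed -n 2,4p;python3 -m jog '[[0,0.01,0,0.02,0],[0,0.01,0,0.02,0]]'|sed -n 2,4p
```

```text
tcp_pos: [0.6055, -0.1536, 0.0963]
tool_rot: [0.707, 0.707, -0.0, 0.001]
force: [-2.3, -6.0, 6.0]
tcp_pos: [0.6058, -0.1529, 0.0944]
tool_rot: [0.708, 0.706, 0.0, 0.001]
force: [-8.0, -6.3, 22.6]
tcp_pos: [0.6061, -0.1525, 0.093]
tool_rot: [0.708, 0.706, 0.001, 0.002]
force: [-16.2, -7.0, 43.2]
```

```bash
python3 -m jog '[[0,-0.03,0,-0.06,0],[0,-0.08,0,-0.16,0],[0,-0.14,0,-0.28,0],[0,-0.19,0,-0.42,0],[0,-0.22,0,-0.56,0],[0,-0.2,0,-0.74,0],[0,-0.15,0,-0.9,0],[0,-0.1,0,-1,0]]'; python3 -m jog '[[0,0.05,0,-0.15,0],[0,0.1,0,-0.3,0],[0,0.1,0,-0.45,-0.11],[0,0.3,0,-0.5,-0.22],[0,0.5,0,-0.5,-0.33],[0,0.7,0,-0.5,-0.44],[0,0.9,-0.05,-0.5,-0.56],[0,1,-0.1,-0.5,-0.67],[0.7,1,-0.15,-0.5,-0.78],[0.7,1,-0.18,-0.5,-0.89],[0.7,1,-0.18,-0.5,-1],[0.7,1,-0.18,-0.5,-1]]'
python3 - <<'E'
from h import *
np.set_printoptions(precision=4,suppress=True)
print(togo([.569,.2585,.13]))
t=optics.snapshot('top'); s=optics.snapshot('side')
for n,d,(u,v) in(("t",t,(345,208)),("s",s,(365,174)),("s",s,(365,175))):
    o,k=ray(d,u,v); print(n,o+k*d["depth"][v,u])
for c,a in blobs(s,(322,345,280,300),125): print(c,a,onz(s,*c,.0555))
g=t["frame"][222:246,338:352].min(2); m=(g>121); v,u=np.nonzero(m); print("V2",onz(t,u.mean()+338,v.mean()+222,.069),m.sum())
E
```

```text
time_s: 35.67
tcp_pos: [0.6058, -0.1668, 0.2891]
tool_rot: [0.707, 0.708, 0.001, -0.0]
force: [1.0, 1.6, 0.2]
gripper_width: 0.0006
grip_force: 0.9
time_s: 37.17
tcp_pos: [0.5692, 0.032, 0.3873]
tool_rot: [0.0, 1.0, 0.0, -0.001]
force: [-0.5, -0.5, -0.4]
gripper_width: 0.0328
grip_force: 0.0
(array([-0.0002,  1.1325,  1.2868]), np.float64(89.97215940193064))
t [ 0.4618 -0.0136  0.7796]
s [ 0.5628 -0.0426  0.2629]
s [ 0.5602 -0.0302  0.2676]
[333.9711 283.8439] 173 [0.5798 0.24   0.0555]
V2 [nan nan nan] 0<stdin>:8: RuntimeWarning: Mean of empty slice.
  ret = ret.dtype.type(ret / rcount)
```

```bash
python3 -m jog '[[0.7,0,0.25,0,0],[0.7,0,0.5,0.2,0],[0.7,0,0.75,0.4,0],[0.7,0,1,0.6,0],[0.7,0,1,0.8,0],[0.7,0,1,1,0],[0.7,0,1,1,0]]' 15; python3 - <<'E'
from h import *
np.set_printoptions(precision=4,suppress=True)
t=optics.snapshot('top')
for y0,y1,x0,x1,z in((208,225,247,265,.061),(222,246,334,352,.069)):
  g=t["frame"][y0:y1,x0:x1].min(2); m=(g>121); v,u=np.nonzero(m); print(onz(t,u.mean()+x0,v.mean()+y0,z),m.sum())
print(togo([.569,.2585,.021]))
E
```

```text
time_s: 38.15
tcp_pos: [0.5676, 0.2307, 0.1848]
tool_rot: [0.001, 1.0, -0.002, -0.003]
force: [-0.2, 0.4, 0.3]
gripper_width: 0.0608
grip_force: 0.0
[nan nan nan] 0
[ 0.5263 -0.0452  0.069 ] 45
(array([-0.0014,  0.1385,  0.8319]), np.float64(89.85761361116509))<stdin>:5: RuntimeWarning: Mean of empty slice.
  ret = ret.dtype.type(ret / rcount)
```

```bash
python3 -m jog '[[0.7,0,0.135,0.2,0],[0.7,0,0.135,0.45,0],[0.7,0,0.135,0.65,0],[0.7,0,0.135,0.78,0],[0.7,0,0.135,0.83,0],[0.7,0,0.135,0.83,0],[0,0,0.135,0.83,0],[0,0,0.135,0.83,0],[0,0,0.135,0.83,0],[0,0,0.135,0.83,0],[0,0,0.135,0.83,0],[0,0,0.135,0.83,0],[0,0,0.135,0.83,0],[0,0,0.135,0.6,0],[0,0.1,0.135,0.4,0],[0,0.3,0.135,0.4,0],[0,0.5,0,0.4,0],[0,0.59,-0.2,0.4,0],[0,0.59,-0.4,0.4,0],[0,0.59,-0.6,0.4,0]]' 15;python3 -c "
from h import *
print(togo([.4505,-.0475,.029]))"
```

```text
time_s: 40.7
tcp_pos: [0.451, 0.1101, 0.1079]
tool_rot: [-0.0, 1.0, 0.0, 0.0]
force: [0.7, -0.4, 0.1]
gripper_width: 0.0296
grip_force: 15.0
(array([ 0.00283214, -0.78797971,  0.39420835]), np.float64(90.00663044177607))
```

```bash
python3 -m jog '[[0,0,-0.25,0,0],[0,0,-0.5,0,0],[0,0,-0.7,0,0],[0,0,-0.795,0,0],[0,0,-0.795,0.15,0],[0,0,-0.795,0.28,0],[0,0,-0.795,0.36,0],[0,0,-0.795,0.393,0],[0,0,-0.795,0.393,0]]' 8;python3 -c "
from h import *
print(togo([.495,-.0475,.029]))"
```

```text
time_s: 41.82
tcp_pos: [0.4517, -0.0478, 0.0295]
tool_rot: [0.0, 1.0, -0.0, 0.0]
force: [-0.4, -0.2, -0.3]
gripper_width: 0.0298
grip_force: 8.0
(array([-0.21658332,  0.00167629,  0.00239566]), np.float64(89.97757239512013))
```

```bash
python3 -m jog '[[0,-0.05,0,0,0],[0,-0.1,0,0.002,0],[0,-0.15,0.001,0.002,0],[0,-0.2,0.002,0.002,0],[0,-0.215,0.002,0.002,0],[0,-0.215,0.002,0.002,0]]' |sed -n 2,4p; python3 -m jog '[[0.5,0,0,0,0],[0.5,0,0,0,0],[0.5,0,0,-0.1,0],[0.5,0,0,-0.3,0],[0.5,0.15,0,-0.3,0],[0,0.25,0,-0.3,0],[0,0.25,0,-0.3,0],[0,0.25,0,-0.3,0],[0,0.25,0,-0.1,0],[0,0.25,0,0,0],[0,0.25,0,0,0],[0,0.2,0,0,0],[0,0.15,0,0,0],[0,0.1,0,0,0],[0,0.06,0,0,0],[0,0.03,0,0,0],[0,0,0,0,0],[0,-0.02,0,0,0],[0,-0.03,0,0,0],[0,-0.03,0,0,0]]'
```

```text
tcp_pos: [0.4944, -0.0475, 0.0288]
tool_rot: [0.0, 1.0, -0.0, -0.0]
force: [0.4, 0.0, -0.5]
time_s: 45.08
tcp_pos: [0.5006, -0.0474, 0.0289]
tool_rot: [0.0, 1.0, -0.0, 0.0]
force: [-1.4, 1.0, 1.3]
gripper_width: 0.0003
grip_force: 1.1
```

```bash
python3 -m jog '[[0,0.1,0,0,0],[0,0.2,0,0,0],[0,0.2,0,-0.3,0],[0,0.2,-0.15,-0.6,0],[0,0.2,-0.35,-0.9,0],[0,0.2,-0.53,-1,0],[0,0.2,-0.53,-1,0]]'|sed -n 2p; python3 -m jog '[[0,0,0,-0.2,0.11],[0,0,0,-0.4,0.22],[0,0,0,-0.6,0.34],[0,0,0,-0.75,0.45],[0,0,0,-0.75,0.56],[0,0,0,-0.75,0.67],[0,0,0,-0.75,0.78],[0,0,0,-0.75,0.89],[0,-0.2,0,-0.75,1],[0,-0.4,0,-0.75,1],[0,-0.6,0,-0.75,1],[0,-0.73,0,-0.75,1],[0,-0.73,0,-0.75,1]]'; python3 - <<'E'
from h import *
np.set_printoptions(precision=4,suppress=True)
print(togo([.6067,-.1513,.3766]))
t=optics.snapshot('top')
for thr in(112,121):
  g=t["frame"][222:246,334:352].min(2); m=(g>thr); v,u=np.nonzero(m); print(onz(t,np.median(u)+334,np.median(v)+222,.069),m.sum())
E
```

```text
tcp_pos: [0.4618, -0.1575, 0.2319]
time_s: 47.58
tcp_pos: [0.6079, -0.1522, 0.3766]
tool_rot: [0.707, 0.707, -0.001, -0.001]
force: [-1.0, 0.0, 0.6]
gripper_width: 0.0004
grip_force: 0.0
(array([ 0.0044, -0.0061,  0.0001]), np.float64(0.05366369987070675))
[ 0.527  -0.0449  0.069 ] 53
[ 0.5252 -0.0432  0.069 ] 18
```

Same pose as before, so I use the same lever stroke, with the final push a little deeper.

```bash
python3 -m jog '[[0,-0.005,0,0.2,0],[0,-0.005,0,0.32,0],[0,-0.045,0,0.4,0],[0,-0.095,0,0.48,0],[0,-0.13,0,0.56,0],[0,-0.16,0,0.647,0],[0,-0.18,0,0.73,0],[0,-0.195,0,0.82,0],[0,-0.2,0,0.9,0],[0,-0.195,0,0.985,0],[0,-0.195,0,0.985,0]]'|sed -n 2,4p; python3 -m jog '[[0,0.015,0,0.075,0],[0,0.033,0,0.15,0],[0,0.065,0,0.22,0],[0,0.097,0,0.285,0],[0,0.145,0,0.34,0],[0,0.19,0,0.396,0],[0,0.2,0,0.42,0],[0,0.2,0,0.44,0],[0,0.2,0,0.45,0],[0,0.2,0,0.45,0]]'|sed -n 2,4p
```

```text
tcp_pos: [0.6056, -0.1918, 0.1802]
tool_rot: [0.707, 0.707, -0.001, -0.001]
force: [-3.0, -1.5, 3.8]
tcp_pos: [0.6072, -0.1534, 0.0943]
tool_rot: [0.708, 0.707, 0.001, 0.001]
force: [-5.9, -3.8, 21.0]
```

```bash
python3 -m jog '[[0,-0.03,0,-0.06,0],[0,-0.08,0,-0.16,0],[0,-0.14,0,-0.28,0],[0,-0.19,0,-0.42,0],[0,-0.22,0,-0.56,0],[0,-0.2,0,-0.74,0],[0,-0.15,0,-0.9,0],[0,-0.1,0,-1,0]]'|sed -n 2,4p; python3 -m jog '[[0,0.05,0,-0.15,0],[0,0.1,0,-0.3,0],[0,0.1,0,-0.45,-0.11],[0,0.1,-0.1,-0.5,-0.22],[0,0.2,-0.35,-0.5,-0.33],[0,0.3,-0.6,-0.5,-0.44],[0,0.45,-0.7,-0.4,-0.56],[0,0.6,-0.73,-0.2,-0.67],[0,0.6,-0.73,0,-0.78],[0,0.6,-0.73,0.15,-0.89],[0,0.6,-0.73,0.3,-1],[0,0.6,-0.73,0.3,-1]]'
python3 - <<'E'
from h import *
from scipy.spatial.transform import Rotation as Ro
np.set_printoptions(precision=4,suppress=True)
S=status.state();R=Ro.from_quat(S["tool_rot"]).as_matrix()
s=optics.snapshot('side'); v,u=np.mgrid[120:280,320:460]; K,T=s["mtx"],s["world_to_cam"]
d=s["depth"][v,u]; c=np.stack([(u-K[0,2])/K[0,0]*d,-(v-K[1,2])/K[1,1]*d,-d],-1).reshape(-1,3)
w=(c-T[:3,3])@T[:3,:3]; p=(w-S["tcp_pos"])@R*1e3
for h in range(10,290,10):
    q=p[(abs(p[:,2]+h)<5)&(abs(p[:,0])<75)&(abs(p[:,1])<110)]
    if len(q)>3: print(h,q[:,0].min().round(),q[:,0].max().round(),q[:,1].min().round(),q[:,1].max().round(),len(q))
t=optics.snapshot('top')
print(togo([.447,-.0475,.029]))
E
```

```text
tcp_pos: [0.6068, -0.1705, 0.2932]
tool_rot: [0.707, 0.708, 0.001, -0.0]
force: [1.9, 1.9, 1.2]
time_s: 52.75
tcp_pos: [0.4588, -0.0517, 0.2299]
tool_rot: [0.0, 1.0, -0.0, -0.002]
force: [-0.3, -0.2, 1.4]
gripper_width: 0.0004
grip_force: 0.0
10 -8.0 12.0 -8.0 14.0 16
20 -9.0 11.0 5.0 14.0 9
70 -32.0 36.0 -90.0 89.0 24
80 -36.0 38.0 -81.0 90.0 89
90 -37.0 39.0 -84.0 92.0 169
100 -36.0 39.0 -92.0 98.0 142
110 -37.0 38.0 -96.0 99.0 281
120 -34.0 37.0 -87.0 98.0 127
130 -20.0 27.0 -42.0 21.0 54
140 -21.0 27.0 -17.0 20.0 61
150 -22.0 23.0 -7.0 21.0 48
160 -35.0 38.0 -29.0 21.0 34
170 -36.0 38.0 -46.0 38.0 45
180 -36.0 38.0 -19.0 38.0 111
190 -28.0 31.0 5.0 36.0 53
200 -37.0 44.0 4.0 45.0 53
210 -39.0 43.0 1.0 46.0 94
220 -41.0 43.0 1.0 46.0 109
230 -37.0 41.0 2.0 45.0 94
240 -30.0 41.0 9.0 44.0 81
250 -14.0 36.0 19.0 44.0 42
(array([0.0677, 0.0222, 1.0179]), np.float64(89.76167103016681))
```

The body's profile leaves one way to shove the last vial. With the tool offset to -y and the gripper open, the +y finger reaches into the lane beside the head. I'll dry-run the brisk stroke clear of the lane first to learn the overshoot.

```bash
python3 -m jog '[[1,0.1,-0.2,0,0],[1,0.165,-0.45,0.2,0],[1,0.165,-0.45,0.5,0],[1,0.165,-0.45,0.75,0],[1,0.165,-0.45,0.95,0],[1,0.165,-0.45,1,0],[1,0.165,-0.45,1,0]]'; python3 -c "
from h import *
print(togo([.4255,-.1423,.0255]))"
python3 -m jog '[[1,-0.125,0,0,0],[1,-0.4,0,0,0]]'|sed -n 1,2p
python3 -m jog '[[1,0,0,0,0]]'|sed -n 1,2p
python3 -m jog '[[1,0,0,0,0]]'|sed -n 1,2p
python3 -m jog '[[1,0.4,0,0,0],[1,0.4,0,0,0],[1,0.4,0,0,0],[1,0.4,0,0,0]]'|sed -n 1,2p
python3 -m jog '[[1,-0.125,0,0,0],[1,-0.4,0,0,0],[1,-0.4,0,0,0]]'|sed -n 1,2p
```

```text
time_s: 53.72
tcp_pos: [0.4283, -0.1425, 0.033]
tool_rot: [0.001, 1.0, -0.0, 0.0]
force: [0.7, -0.6, 1.2]
gripper_width: 0.0624
grip_force: 0.0
(array([0.01395525, 0.00103559, 0.03728782]), np.float64(89.8999997650526))
time_s: 53.98
tcp_pos: [0.5091, -0.1424, 0.0346]
time_s: 54.1
tcp_pos: [0.5124, -0.1419, 0.0341]
time_s: 54.22
tcp_pos: [0.508, -0.1425, 0.0333]
time_s: 54.72
tcp_pos: [0.4286, -0.1422, 0.0329]
time_s: 55.1
tcp_pos: [0.5118, -0.1419, 0.0318]
```

```bash
python3 -m jog '[[1,0.4,0,0,0],[1,0.4,0,0,0],[1,0.4,0,0,0],[1,0.4,0,0,0]]'|sed -n 1,2p
python3 -m jog '[[1,-0.125,0,0,0],[1,-0.4,0,0,0]]'|sed -n 1,2p
python3 -c "
from h import *
for i in range(5):
  optics.snapshot('top'); s=status.state(); print(s['time_s'],s['tcp_pos'][0],s['tcp_pos'][2])
t=optics.snapshot('top')
g=t['frame'][222:246,334:352].min(2); m=(g>115); v,u=np.nonzero(m); print(onz(t,np.median(u)+334,np.median(v)+222,.069),m.sum())"
```

```text
time_s: 55.6
tcp_pos: [0.429, -0.1423, 0.0325]
time_s: 55.85
tcp_pos: [0.5086, -0.1423, 0.0322]
55.9 0.5167189397456522 0.03196694489164506
55.95 0.5135762178055469 0.03173519453054075
56.0 0.510643121943859 0.03149749335683116
56.05 0.5087469057433012 0.031436058148506
56.1 0.5077036799938093 0.031535934276174245
[ 0.54469757 -0.04471092  0.069     ] 27
```

```bash
python3 -m jog '[[1,0.4,0,0,0],[1,0.4,0,0,0],[1,0.4,0,0,0],[1,0.4,0,0.03,0]]'|sed -n 1,2p
python3 -c "
from h import *
t=optics.snapshot('top'); print(t['frame'][220:240,334:352].min(2)); print(t['frame'][220:240,334:352,0].astype(int)-t['frame'][220:240,334:352,2])
print(proj(t,[.526,-.046,.07]),proj(t,[.545,-.046,.07]))
o,k=ray(t,342,229);print(o+k*t['depth'][229,342])"
```

```text
time_s: 56.65
tcp_pos: [0.429, -0.1422, 0.0266]
[[ 51  46  46  54  45  44  41  48  36  40  43  43  47  48  45  41  44  58]
 [ 67  67  86  66  78  97  98  93  97 111 110  86  57  89  77  78  85  92]
 [ 88  82 104  60 107 121 114 117 119 141 139 106  71 114  82  98 109 100]
 [ 85  76 100  42  96 122 118 115 118 127 134  81  65 113  84  98  96 100]
 [ 86  81 100  33  70 109 116 118 121 115 111  71  58 113  87  99 106  94]
 [ 81  75  99  42  40  77 100 112  98  85  64  87  58 111  74 102  99  99]
 [ 83  75 104  52  26  35  50  80  71  68  43  74  53 113  58 106  99 101]
 [ 85  80 101  63  50  26  54  92  93 117 104  95  54 109  55 103  99  95]
 [ 79  78  98  72  82  69 118 131 129 132 135 122  69 106  59  98 100  98]
 [ 83  78 101  64  84  95 138 130 131 132 127 132 116 103  57 104 100  93]
 [ 83  75  92  76  75  91 140 132 136 132 134 135 141  99  54 105 101  98]
 [ 82  73  91  73  65  91 143 131 131 129 135 131 121 102  58 103  96  96]
 [ 84  79  97  67  27  70 131 139 137 134 143 140  75 107  60 102  97  97]
 [ 84  71  92  67  44  33  84 115 137 129 113 105  49 112  59 100  98  96]
 [
[... 1055 characters left out ...]
0  4  6  0 -2 -4 -1]
 [-5  4  5  5 21 22  6  9 11  9 14 12 13  5 -4 -4 -5 -5]
 [ 0  3  3  0 27 24  3  8 10 10  7  6 16  2 -4 -3 -5  0]
 [-3  4  5  3 11 30 15 11  3  7  8  7 13  4  0 -2 -5 -2]
 [-2  3  2  3 14 21 27 21  9 11 12 21  6  6 -3 -2 -5 -2]
 [-3  5  6  2  8 16 18 24 26 25 16 13  0  6  0 -4 -1 -6]
 [-5  3  7  2  5  3 10 17 13 15  1  6  2  6 -3 -3 -4 -2]
 [-3  5  9  0  3  2  5  5  7  9  7  3  4  8  1 -1 -4 -3]
 [-3  3  6  1  7  6  5  6  6  6  3  6  4  8 -2 -5 -4 -5]
 [ 1  5  3  5  6  8  4  8  8  9  4  6  2  2  4 -2 -2 -4]]
(np.float64(342.33294297231333), np.float64(229.2587673262878)) (np.float64(342.38518090675956), np.float64(223.8760122665248))
[ 0.52766511 -0.04509397  0.06497022]
```

```bash
python3 -m jog '[[1,0.07,0,0,0],[1,0.07,0,0,0],[1,0.07,0,0,0]]'|sed -n 1,6p
python3 -m jog '[[1,-0.1,0,0,0],[1,-0.41,0,0,0]]'|sed -n 1,2p
python3 -c "
from h import *
for i in range(4):
  optics.snapshot('top'); s=status.state(); print(s['time_s'],s['tcp_pos'][0],s['joint_vel'].round(2))"
python3 -m jog '[[1,0.41,0,0,0],[1,0.41,0,0,0],[1,0.41,0,0,0],[1,0.41,0,0,0]]'|sed -n 1,2p
```

```text
time_s: 57.08
tcp_pos: [0.4136, -0.1423, 0.0261]
tool_rot: [0.0, 1.0, 0.0, 0.0]
force: [-0.1, 0.4, 0.3]
gripper_width: 0.0871
grip_force: 0.0
time_s: 57.32
tcp_pos: [0.495, -0.1424, 0.0262]
57.375 0.5045445973827438 [-0.03 -0.1  -0.03  0.09  0.11 -0.03 -0.07]
57.425 0.5011202561923502 [-0.   -0.09  0.03  0.11  0.08  0.01 -0.04]
57.475 0.4979144427862999 [ 0.   -0.07  0.03  0.08  0.04  0.01 -0.01]
57.525 0.4959273627464296 [-0.   -0.05  0.02  0.05  0.01  0.   -0.  ]
time_s: 58.02
tcp_pos: [0.4143, -0.1422, 0.0265]
```

```bash
python3 -m jog '[[1,-0.01,0.146,0,0],[1,-0.01,0.146,0,0],[1,-0.01,0.146,0,0],[1,-0.01,0.146,0,0]]'|sed -n 1,2p
python3 -c "
from h import *
print(togo([.4162,-.113,.026]))"
```

```text
time_s: 58.52
tcp_pos: [0.4156, -0.1139, 0.026]
(array([-2.90472134e-03,  4.39248972e-03,  2.95772345e-05]), np.float64(89.93039472280434))
```

```bash
python3 -m jog '[[1,-0.1,0.003,0,0],[1,-0.414,0.003,0,0]]'|sed -n 1,4p
python3 -c "
from h import *
for i in range(3):
  optics.snapshot('top'); s=status.state(); print(s['time_s'],s['tcp_pos'],s['force'].round(1))"
python3 -m jog '[[1,0.2,0,0,0],[1,0.41,0,0,0],[1,0.41,0,0,0],[1,0.41,-0.25,0,0],[1,0.41,-0.5,-0.3,0],[1,0.41,-0.5,-0.3,0]]'|sed -n 1,2p
python3 -c "
from h import *
t=optics.snapshot('top'); print(t['frame'][218:236,334:352].min(2))"
```

```text
time_s: 58.78
tcp_pos: [0.4971, -0.1132, 0.026]
tool_rot: [0.001, 1.0, 0.001, -0.0]
force: [1.0, 0.4, 2.1]
58.825 [ 0.50651743 -0.11212407  0.02512668] [8.5 1.5 3.6]
58.875 [ 0.50308878 -0.11273571  0.02512642] [-0.5 -0.8 -0.3]
58.925 [ 0.49994368 -0.11338767  0.02504711] [-1.3  0.2  0.1]
time_s: 59.68
tcp_pos: [0.4169, -0.2161, 0.0886]
[[ 63  61  67  64  62  63  59  65  64  61  60  65  63  66  66  66  66  64]
 [ 49  55  49  55  50  52  44  53  50  50  49  54  54  45  45  52  49  46]
 [ 53  47  45  50  44  47  45  42  46  46  41  50  50  47  47  52  46  63]
 [ 73  73  85  69  79  92  97  96  92 112 111  89  61  95  75  82  87  84]
 [ 87  84 102  65 110 122 121 118 119 140 141 105  65 114  87 101 101 106]
 [ 86  81  98  45  98 119 120 114 119 131 138  83  70 110  84 103 100 100]
 [ 82  75 101  41  63 111 122 118 120 118 113  53  65 114  85 103  96 100]
 [ 81  76  98  37  47  77 100 102 101  88  64  74  59 113  73 102 102 100]
 [ 90  76 107  68  29  23  45  61  65  62  38  72  54 109  54 105 102 100]
 [ 81  77  99  68  52  43  57  94 100 116 106  79  55 108  65 104 107 101]
 [ 84  78  99  74  77  76 122 126 128 135 136 114  65 107  56 102  98  99]
 [ 82  77 102  68  88 100 141 137 131 128 133 133 116  98  60 103 101  97]
 [ 87  73  95  72  81 111 139 133 133 131 131 134 123 106  57 102  95  99]
 [ 87  79  91  70  63 103 140 135 131 134 134 135  99 103  56 106  97 100]
 [ 89  71  93  69  43  78 135 137 136 137 139 140  73 111  58 101  96 100]
 [ 84  74  95  70  29  48  92 117 134 131 117 106  49 114  61 100  97  99]
 [ 82  62  94  72  49  32  39  63  94  90  69  35  68 111  60 104  99  99]
 [ 86  71  92  59  83  52  35  36  32  39  31  77  74 107  61 105  99  99]]
```

```bash
python3 - <<'E'
from h import *
from scipy.spatial.transform import Rotation as Ro
np.set_printoptions(precision=4,suppress=True,linewidth=150)
S=status.state();R=Ro.from_quat(S["tool_rot"]).as_matrix()
for n in("side",):
  s=optics.snapshot(n); v,u=np.mgrid[100:330,300:560]; K,T=s["mtx"],s["world_to_cam"]
  d=s["depth"][v,u]; c=np.stack([(u-K[0,2])/K[0,0]*d,-(v-K[1,2])/K[1,1]*d,-d],-1).reshape(-1,3)
  p=((c-T[:3,3])@T[:3,:3]-S["tcp_pos"])@R*1e3
  for h in range(0,75,8):
    q=p[(abs(p[:,2]+h)<4)&(abs(p[:,0])<30)&(abs(p[:,1])<70)]
    a=q[q[:,1]>0]; b=q[q[:,1]<0]
    for q in(a,b):
      if len(q): print(h,len(q),"x",np.percentile(q[:,0],[5,50,95]).round(1),"y",np.percentile(q[:,1],[0,10,50,90,100]).round(1))
E
```

```text
0 2 x [3.4 4.9 6.4] y [48.2 48.3 48.5 48.7 48.7]
8 14 x [-8.4  0.7  9.6] y [46.  47.1 51.2 54.  56.3]
16 15 x [-8.7 -1.5  9.6] y [41.5 45.4 51.2 55.  56.4]
24 8 x [-6.2  2.7 11.4] y [45.7 46.4 50.6 52.3 52.6]
32 9 x [-8.2  0.3  9.4] y [50.1 50.6 52.5 55.6 56.8]
40 13 x [-10.    0.1  10.2] y [49.  50.4 57.3 61.7 63.9]
40 4 x [-10.6  -2.7  10.3] y [-56.3 -55.  -51.5 -50.2 -49.8]
48 11 x [-7.6  2.8 10.8] y [50.8 54.9 56.7 58.7 60.1]
48 18 x [-6.1  2.2 10.5] y [-54.5 -53.5 -46.6 -41.5 -38.5]
56 2 x [-3.8  0.9  5.6] y [58.9 59.2 60.4 61.7 62. ]
56 3 x [-6.6 -2.4  8.8] y [-48.  -48.  -47.8 -39.5 -37.4]
72 1 x [24.1 24.1 24.1] y [-55.3 -55.3 -55.3 -55.3 -55.3]
```

```bash
python3 - <<'E'
from h import *
from scipy.spatial.transform import Rotation as Ro
np.set_printoptions(precision=4,suppress=True,linewidth=150)
S=status.state();R=Ro.from_quat(S["tool_rot"]).as_matrix()
s=optics.snapshot("side"); v,u=np.mgrid[60:330,300:560]; K,T=s["mtx"],s["world_to_cam"]
d=s["depth"][v,u]; c=np.stack([(u-K[0,2])/K[0,0]*d,-(v-K[1,2])/K[1,1]*d,-d],-1).reshape(-1,3)
p=((c-T[:3,3])@T[:3,:3]-S["tcp_pos"])@R*1e3
for h in range(125,235,10):
    out=[]
    for x in range(-42,43,12):
        q=p[(abs(p[:,2]+h)<5)&(abs(p[:,0]-x)<6)&(abs(p[:,1])<70)]
        out.append("%d:%s"%(x,np.median(q[:,1]).round() if len(q)>1 else '-'))
    print(h,out)
E
```

```text
125 ['-42:-', '-30:-', '-18:14.0', '-6:14.0', '6:10.0', '18:15.0', '30:13.0', '42:-']
135 ['-42:-', '-30:-', '-18:16.0', '-6:11.0', '6:13.0', '18:14.0', '30:1.0', '42:-']
145 ['-42:-', '-30:-', '-18:15.0', '-6:11.0', '6:12.0', '18:13.0', '30:8.0', '42:-']
155 ['-42:-', '-30:-', '-18:16.0', '-6:13.0', '6:16.0', '18:15.0', '30:-', '42:-']
165 ['-42:-', '-30:12.0', '-18:18.0', '-6:-', '6:-', '18:23.0', '30:15.0', '42:-']
175 ['-42:-', '-30:13.0', '-18:29.0', '-6:34.0', '6:33.0', '18:31.0', '30:16.0', '42:6.0']
185 ['-42:-', '-30:15.0', '-18:26.0', '-6:30.0', '6:32.0', '18:27.0', '30:16.0', '42:-3.0']
195 ['-42:-', '-30:-', '-18:30.0', '-6:35.0', '6:34.0', '18:33.0', '30:-', '42:-']
205 ['-42:18.0', '-30:27.0', '-18:35.0', '-6:41.0', '6:39.0', '18:39.0', '30:29.0', '42:15.0']
215 ['-42:11.0', '-30:25.0', '-18:36.0', '-6:39.0', '6:40.0', '18:37.0', '30:30.0', '42:14.0']
225 ['-42:12.0', '-30:28.0', '-18:37.0', '-6:38.0', '6:39.0', '18:37.0', '30:26.0', '42:9.0']
```

```bash
python3 -m jog '[[1,0.006,0.2,0.1,0],[1,0.006,0.45,0.25,0],[1,0.006,0.57,0.313,0],[1,0.006,0.57,0.313,0],[1,0.006,0.57,0.313,0]]'|sed -n 1,2p
python3 -c "
from h import *
print(togo([.4156,-.102,.026]))"
```

```text
time_s: 60.45
tcp_pos: [0.4144, -0.0986, 0.0231]
(array([-0.00574869, -0.01695909, -0.01438777]), np.float64(90.01334076176296))
```

```bash
python3 -m jog '[[1,-0.006,-0.017,-0.016,0],[1,-0.006,-0.017,-0.016,0],[1,-0.006,-0.017,-0.016,0]]'|sed -n 1,2p
python3 -m jog '[[1,-0.1,0,0,0],[1,-0.414,0,0,0]]'|sed -n 1,4p
python3 -c "
from h import *
for i in range(3):
  optics.snapshot('top'); s=status.state(); print(s['time_s'],s['tcp_pos'],s['force'].round(1))"
python3 -m jog '[[1,0.2,0,0,0],[1,0.41,0,0,0],[1,0.41,0,0,0],[1,0.41,-0.25,0,0],[1,0.41,-0.5,-0.3,0],[1,0.41,-0.5,-0.3,0]]'|sed -n 1,2p
python3 -c "
from h import *
t=optics.snapshot('top'); print(t['frame'][218:236,334:352].min(2));print(t['frame'][218:236,334:352,0].astype(int)-t['frame'][218:236,334:352,2])
a=t['frame'][195:265,300:365,::-1]; s=optics.snapshot('side');b=s['frame'][150:265,310:430,::-1]
cv2.imwrite('pics/c7.png',np.hstack([cv2.resize(a,(390,420),interpolation=2),cv2.resize(b,(400,420),interpolation=2)]))"
```

```text
time_s: 60.82
tcp_pos: [0.4161, -0.1024, 0.0268]
time_s: 61.08
tcp_pos: [0.4976, -0.1019, 0.0267]
tool_rot: [0.001, 1.0, 0.001, -0.0]
force: [0.6, -0.4, 1.1]
61.125 [ 0.50652273 -0.10099329  0.02555279] [8.2 2.8 2.8]
61.175 [ 0.50329156 -0.10160519  0.02560161] [-0.5  0.3  0.5]
61.225 [ 0.5002758  -0.10228115  0.02558771] [-0.9 -0.4 -0.7]
time_s: 61.98
tcp_pos: [0.4175, -0.2051, 0.0891]
[[ 58  64  58  60  62  63  58  61  66  70  58  67  67  65  63  62  61  64]
 [ 54  55  51  51  49  51  51  56  52  53  51  52  57  49  58  41  47  50]
 [ 50  48  53  44  53  55  54  53  53  51  52  53  45  46  52  49  54  57]
 [ 68  69  84  75  46  44  36  49  57  46  44  56  70  91  74  81  82  89]
 [ 84  79 104 100  80  36  34  62  73  36  41  77  91 113  90 105 106 105]
 [ 86  77 101  88  93  55  94 102 102  97 107  80  75 110  89  95 102 102]
 [ 80  74 100  89  84 106 118 112 116 116 139 107  56 111  86 101  99  99]
 [ 82  72 104  90  72 122 115 108 106 113 137 133  52 108  71 101 100  98]
 [ 85  79 103  87  58 120 115 112 107 110 138 129  57 107  62 100 102 103]
 [ 80  75 103  70  64 128 115 112 1
[... 967 characters left out ...]
 4 -1 -7 -1 -3]
 [-5  6  5  8 12  9 10 11  8 12  9  8  2  4 -4 -3  1 -5]
 [-3  0  5  8 19 10 13  9 10 10 13 12  4  7 -2 -1 -4 -3]
 [-1  1  5  7 25 11 10 11 12 13 11 12  3  8 -2 -4 -4 -2]
 [-5  4  4  5 16 10 12 11 13 12  8  9  2  8 -2 -5 -2 -4]
 [-2  5  4 13 20  5  8  8 10  7 10 11 -3  9  0 -6 -2 -4]
 [-3  1  9 10 26 12  9  8  5  4 10 28  5  6 -1 -2  0 -5]
 [-4  4  3  7 15 26 22 13 12 20 21 16  1  6 -4 -4 -3 -3]
 [ 0  3  3  2 11 22 25 25 29 27 15  5  4  9 -1 -2 -5 -3]
 [-4  2  6  1  9  4 14 15 12  8  6  7  4  6  1 -4  0 -5]
 [-2  2  6  3  4  6  8  4  8  6  5  6  5  6 -4 -6 -3 -3]
 [-3  3 10  6  7  6  2  4  3  7  6  8  0  6 -3 -6 -6 -1]
 [-2  3  6  5  6  5  5  8  5  7  7  7  3  9  0 -3 -1 -3]]
```

View pics/c7.png

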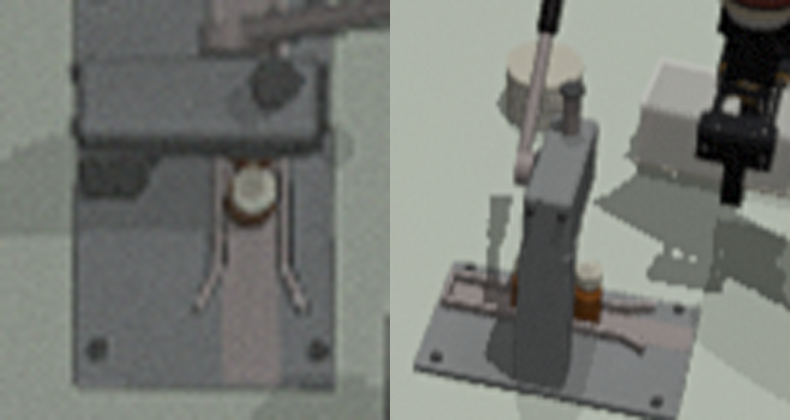

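The shove moved the train forward with all vials upright. The third vial's cap is at top-crop (253,188), about -24 mm, which is marginal and now out of finger reach. The cover, held by its knob, is a long thin pusher that fits under the ram (top at 0.102 m with its rim over the rails), so I'll use its front wall against the glass.

```bash
python3 -m jog '[[0.7,0,0,-0.3,0],[0.7,0,0,-0.6,0],[0.7,0,0,-0.6,0]]'|sed -n 1,2p
python3 - <<'E'
from h import *
np.set_printoptions(precision=4,suppress=True)
t=optics.snapshot('top'); s=optics.snapshot('side')
x0,y0=420,240; g=t['frame'][y0:268,x0:450]; hsv=cv2.cvtColor(g,cv2.COLOR_RGB2HSV)
w=(g[:,:,0].astype(int)-g[:,:,2]>8)&(g.min(2)>110); v,u=np.nonzero(w); print(w.sum())
if w.sum(): print(onz(t,np.median(u)+x0,np.median(v)+y0,.107))
print(onz(t,434.6,252.3,.107)); print(togo([.4505,-.358,.15]))
E
```

```text
time_s: 62.45
tcp_pos: [0.4187, -0.2009, 0.2094]
0
[ 0.4483 -0.3567  0.107 ]
(array([-0.168 , -0.7892,  0.2783]), np.float64(90.11697652970791))
```

```bash
python3 -m jog '[[0.7,-0.1,-0.25,0,0],[0.7,-0.155,-0.5,0,0],[0.7,-0.155,-0.77,0.1,0],[0.7,-0.155,-0.77,0.3,0],[0.7,-0.155,-0.77,0.3,0],[0.7,-0.155,-0.77,0.3,0]]' 25|sed -n 1,2p
python3 -c "
from h import *
print(togo([.4495,-.3575,.085]))"
```

```text
time_s: 63.3
tcp_pos: [0.4475, -0.3551, 0.1466]
(array([-0.0101636 , -0.01193737,  0.30822982]), np.float64(90.02573756671292))
```

```bash
python3 -m jog '[[0.7,-0.01,-0.01,0.1,0],[0.7,-0.01,-0.01,0.25,0],[0.7,-0.01,-0.01,0.305,0],[0.7,-0.01,-0.01,0.305,0],[0,-0.01,-0.01,0.305,0],[0,-0.01,-0.01,0.305,0],[0,-0.01,-0.01,0.305,0],[0,-0.01,-0.01,0.305,0],[0,-0.01,-0.01,0.305,0],[0,-0.01,-0.01,0.305,0],[0,-0.01,-0.01,0.305,0],[0,0.02,-0.01,0.15,0],[0,0.1,-0.01,0,0],[0,0.1,-0.01,0,0]]' 30
python3 -m jog '[[0,0,0.2,0,0],[0,0,0.4,0,0],[0,0,0.6,0,0],[0,0,0.8,0,0],[0,0,1,0,0],[0,0,1,0,0]]'|sed -n 1,2p
python3 -c "
from h import *
print(togo([.4265,-.0475,.112]))"
```

```text
time_s: 65.05
tcp_pos: [0.427, -0.3592, 0.1481]
tool_rot: [0.001, 1.0, -0.001, 0.001]
force: [-0.1, 0.2, -2.1]
gripper_width: 0.0274
grip_force: 30.0
time_s: 65.8
tcp_pos: [0.4275, -0.1541, 0.1457]
(array([0.00209166, 0.53294145, 0.16966555]), np.float64(90.30859351957355))
```

```bash
python3 -m jog '[[0,0,0.2,0,0],[0,0,0.4,0,0],[0,0,0.53,0,0],[0,0,0.53,0,0],[0,0,0.53,0.08,0],[0,0,0.53,0.15,0],[0,0,0.53,0.165,0],[0,0,0.53,0.165,0]]'
python3 - <<'E'
from h import *
np.set_printoptions(precision=4,suppress=True,linewidth=150)
s=optics.snapshot('side'); t=optics.snapshot('top')
# cover top front edge by depth in side view along lane direction
for y in(-.0475,-.02):
  o=[]
  for x in np.arange(.46,.56,.006):
    u,v=proj(s,[x,y,.102]); u,v=int(round(u)),int(round(v)); a,k=ray(s,u,v); o.append((round(x,3),(a+k*s['depth'][v,u])[2].round(3)))
  print(y,o)
E
```

```text
time_s: 66.8
tcp_pos: [0.4274, -0.0524, 0.1134]
tool_rot: [0.001, 1.0, -0.0, -0.0]
force: [-0.5, 0.0, -1.6]
gripper_width: 0.0276
grip_force: 30.0
-0.0475 [(np.float64(0.46), np.float64(0.105)), (np.float64(0.466), np.float64(0.104)), (np.float64(0.472), np.float64(0.106)), (np.float64(0.478), np.float64(0.109)), (np.float64(0.484), np.float64(0.107)), (np.float64(0.49), np.float64(0.108)), (np.float64(0.496), np.float64(0.101)), (np.float64(0.502), np.float64(0.106)), (np.float64(0.508), np.float64(0.105)), (np.float64(0.514), np.float64(0.106)), (np.float64(0.52), np.float64(0.004)), (np.float64(0.526), np.float64(0.004)), (np.float64(0.532), np.float64(-0.001)), (np.float64(0.538), np.float64(-0.0)), (np.float64(0.544), np.float64(0.006)), (np.float64(0.55), np.float64(0.001)), (np.float64(0.556), np.float64(0.171))]
-0.02 [(np.float64(0.46), np.float64(0.102)), (np.float64(0.466), np.float64(0.105)), (np.float64(0.472), np.float64(0.106)), (np.float64(0.478), np.float64(0.106)), (np.float64(0.484), np.float64(0.106)), (np.float64(0.49), np.float64(0.104)), (np.float64(0.496), np.float64(0.107)), (np.float64(0.502), np.float64(0.107)), (np.float64(0.508), np.float64(0.106)), (np.float64(0.514), np.float64(0.108)), (np.float64(0.52), np.float64(0.108)), (np.float64(0.526), np.float64(0.0)), (np.float64(0.532), np.float64(0.069)), (np.float64(0.538), np.float64(0.073)), (np.float64(0.544), np.float64(-0.002)), (np.float64(0.55), np.float64(0.148)), (np.float64(0.556), np.float64(0.161))]
```

```bash
python3 -m jog '[[0,0,0.02,0.013,0],[0,0,0.02,0.013,0],[0,-0.03,0.02,0.013,0],[0,-0.06,0.02,0.013,0],[0,-0.085,0.02,0.013,0],[0,-0.11,0.02,0.013,0],[0,-0.13,0.02,0.013,0],[0,-0.14,0.02,0.013,0],[0,-0.14,0.02,0.013,0]]'
python3 -m jog '[[0,0.05,0,0,0],[0,0.14,0,0,0],[0,0.14,0,-0.1,0],[0,0.14,-0.2,-0.2,0],[0,0.14,-0.4,-0.2,0],[0,0.14,-0.6,-0.2,0],[0,0.14,-0.8,-0.2,0],[0,0.14,-0.8,-0.2,0]]'
python3 -c "
from h import *
t=optics.snapshot('top'); print(t['frame'][216:234,334:352].min(2))"
```

```text
time_s: 68.03
tcp_pos: [0.4557, -0.048, 0.111]
tool_rot: [0.0, 1.0, -0.0, 0.0]
force: [0.3, -0.0, -1.8]
gripper_width: 0.0275
grip_force: 30.0
time_s: 69.03
tcp_pos: [0.4264, -0.2109, 0.1511]
tool_rot: [0.003, 1.0, -0.001, 0.0]
force: [0.0, 0.7, -1.8]
gripper_width: 0.0273
grip_force: 30.0
[[102 103 100  97  99  99  97  86  98 102 102  98 100 100 102 102  98 100]
 [ 84  84  83  80  84  85  85  82  83  85  84  87  83  85  87  85  87  84]
 [ 62  67  61  70  58  58  57  65  61  63  62  63  65  65  60  63  63  67]
 [ 53  56  54  56  48  53  50  49  51  52  51  50  54  47  49  50  46  45]
 [ 51  43  62  50  52  43  47  41  46  40  45  44  43  47  50  48  44  60]
 [ 69  69  89  57  52 107 100  95  93  96 120 108  55  91  67  80  83  91]
 [ 93  80 104  71  50 115 127 123 122 123 145 117  54 115  91 105 103  97]
 [ 81  74 104  58  32  74 101 119 123 118 103  56  66 110  86 100 101 102]
 [ 88  76  99  77  30  36  61  82  97  76  50  64  63 115  85 102 101 100]
 [ 90  74 104  88  41  26  39  45  36  28  51 105  56 109  74 104 103  98]
 [ 84  71 102  93  80  54  26  29  36  58  98 105  57 110  60 104 103  98]
 [ 84  79  98  81  95  88  78  88  87  98 117 106  63 110  56 103 104 101]
 [ 82  77 100  68  99 104 105 114 110 109 111 105  70 107  60 105  99 102]
 [ 88  77  99  65  98 114 109 111 106 112 110 103  66 108  60 102  98 102]
 [ 89  75  91  75 106 109 108 102 105 110 112 104  70 106  61 107  97  98]
 [ 85  70  89  75 117 107 105 102 110 109 109 109  69 112  59 101  99 101]
 [ 87  78 103  82 112 110 106 105 108 109 113 109  69 109  62 105 100 103]
 [ 83  79 108  83 116 110 108 110 110 105 109 108  70 110  58 106  98 102]]
```

The third vial is now about 3 mm from the ram axis. I'll set the cover back on the bench, then press.

```bash
python3 -m jog '[[0,-0.05,-0.2,0,0],[0,-0.1,-0.45,0,0],[0,-0.1,-0.65,0,0],[0,-0.1,-0.74,0,0],[0,-0.1,-0.74,0.15,0],[0,-0.1,-0.74,0.26,0],[0,-0.1,-0.74,0.31,0],[0,-0.1,-0.74,0.33,0],[0,-0.1,-0.74,0.33,0],[0.6,-0.1,-0.74,0.33,0],[0.6,-0.1,-0.74,0.33,0],[0.6,-0.1,-0.74,0.33,0],[0.6,-0.1,-0.74,0.33,0]]'|sed -n 1,4p
python3 -m jog '[[0.6,0,0,-0.2,0],[0.6,0,0,-0.5,0],[0.6,0,0.25,-0.8,0],[0,0,0.5,-1,0],[0,0,0.75,-1,0],[0,0,1,-1,0],[0,0,1,-1,0]]'|sed -n 1,2p
python3 -m jog '[[0,0,0,-0.2,0.11],[0,0,0,-0.45,0.22],[0,0,0,-0.45,0.34],[0,0,0,-0.45,0.45],[0,0,0,-0.45,0.56],[0,0,0,-0.45,0.67],[0,0,0,-0.45,0.78],[0,0,0,-0.45,0.89],[0,-0.2,0,-0.45,1],[0,-0.4,0,-0.45,1],[0,-0.6,0,-0.45,1],[0,-0.8,0,-0.45,1],[0,-0.8,0,-0.45,1]]'|sed -n 1,2p
python3 -c "
from h import *
print(togo([.6075,-.152,.3766]))"
```

```text
time_s: 70.7
tcp_pos: [0.4474, -0.3561, 0.0851]
tool_rot: [0.0, 1.0, -0.0, 0.0]
force: [0.1, -0.6, -0.3]
time_s: 71.58
tcp_pos: [0.448, -0.1513, 0.2858]
time_s: 73.2
tcp_pos: [0.6095, -0.1549, 0.3723]
(array([ 0.01429068, -0.01019687, -0.02158991]), np.float64(0.06529602975755998))
```

```bash
python3 -m jog '[[0,0.01,-0.01,0.18,0],[0,0.01,-0.01,0.3,0],[0,-0.03,-0.01,0.38,0],[0,-0.08,-0.01,0.46,0],[0,-0.115,-0.01,0.54,0],[0,-0.145,-0.01,0.625,0],[0,-0.165,-0.01,0.71,0],[0,-0.18,-0.01,0.8,0],[0,-0.185,-0.01,0.88,0],[0,-0.18,-0.01,0.963,0],[0,-0.18,-0.01,0.963,0]]'|sed -n 2,4p; python3 -m jog '[[0,0.015,0,0.075,0],[0,0.033,0,0.15,0],[0,0.065,0,0.22,0],[0,0.097,0,0.285,0],[0,0.145,0,0.34,0],[0,0.19,0,0.396,0],[0,0.2,0,0.42,0],[0,0.2,0,0.44,0],[0,0.2,0,0.45,0],[0,0.2,0,0.455,0],[0,0.2,0,0.455,0]]'|sed -n 2,4p
```

```text
tcp_pos: [0.6047, -0.1914, 0.1808]
tool_rot: [0.707, 0.707, -0.001, -0.001]
force: [-2.5, -2.9, 3.1]
tcp_pos: [0.6064, -0.1533, 0.0942]
tool_rot: [0.708, 0.707, 0.001, 0.001]
force: [-6.2, -4.0, 25.7]
```

```bash
python3 -m jog '[[0,-0.03,0,-0.06,0],[0,-0.08,0,-0.16,0],[0,-0.14,0,-0.28,0],[0,-0.19,0,-0.42,0],[0,-0.22,0,-0.56,0],[0,-0.2,0,-0.74,0],[0,-0.15,0,-0.9,0],[0,-0.1,0,-1,0]]'|sed -n 2,4p; python3 -m jog '[[0,0.05,0,-0.15,0],[0,0.1,0,-0.3,0],[0,0.1,0,-0.45,-0.11],[0,0.1,-0.1,-0.5,-0.22],[0,0.1,-0.35,-0.5,-0.33],[0,0.0,-0.6,-0.5,-0.44],[0,-0.2,-0.7,-0.4,-0.56],[0,-0.4,-0.79,-0.2,-0.67],[0.7,-0.6,-0.79,-0.2,-0.78],[0.7,-0.8,-0.79,-0.1,-0.89],[0.7,-0.9,-0.79,0,-1],[0.7,-0.93,-0.79,0,-1],[0.7,-0.93,-0.79,0,-1]]'
python3 - <<'E'
from h import *
np.set_printoptions(precision=4,suppress=True,linewidth=150)
print(togo([.4485,-.357,.085]))
t=optics.snapshot('top'); s=optics.snapshot('side')
print(t['frame'][220:228,334:352].min(2))
for n,d,(u,v) in(("t",t,(345,208)),("s",s,(365,174))):
    o,k=ray(d,u,v); print(n,o+k*d["depth"][v,u])
E
```

```text
tcp_pos: [0.6058, -0.1701, 0.2925]
tool_rot: [0.707, 0.708, 0.001, -0.0]
force: [0.6, 1.9, 0.5]
time_s: 78.58
tcp_pos: [0.4471, -0.3577, 0.2905]
tool_rot: [0.001, 1.0, 0.0, -0.001]
force: [0.1, -0.3, 0.3]
gripper_width: 0.0425
grip_force: 0.0
(array([-0.009 ,  0.0032,  1.0275]), np.float64(89.9118846070941))
[[ 53  59  54  54  55  50  52  51  52  51  51  49  47  52  48  47  53  60]
 [ 73  74  89  67  50 107 101 103 100 116 120 113  57  97  77  88  85  98]
 [ 91  84 109  79  49 120 133 129 127 155 151 121  64 118  90 112 111 107]
 [ 86  85 104  65  45  83 122 128 131 138 120  60  69 114  90 103 104 102]
 [ 85  81 103  79  35  50  81 100  98  90  67  71  67 115  88 108 105 105]
 [ 84  81 107  96  43  35  34  40  41  37  52 105  62 116  79 109 109 104]
 [ 85  81 110  94  85  64  42  34  35  60 101 116  55 118  61 108 106 104]
 [ 86  83 107  85 100  92  78  88  93 101 121 112  66 119  63 110 107 102]]
t [ 0.5651 -0.0439  0.2556]
s [ 0.5618 -0.0372  0.2665]
```

```bash
python3 -m jog '[[0.7,-0.005,0,0.3,0],[0.7,-0.005,0,0.6,0],[0.7,-0.005,0,0.85,0],[0.7,-0.005,0,0.97,0],[0.7,-0.005,0,1,0],[0.7,-0.005,0,1,0]]' 30|sed -n 2p
python3 -m jog '[[0.7,0,0,0.025,0],[0.7,0,0,0.025,0],[0,0,0,0.025,0],[0,0,0,0.025,0],[0,0,0,0.025,0],[0,0,0,0.025,0],[0,0,0,0.025,0],[0,0,0,0.025,0],[0,0,0,0.025,0],[0,0.05,0,-0.2,0],[0,0.1,0,-0.45,0],[0,0.1,0,-0.6,0],[0,0.1,0,-0.6,0]]'
python3 -m jog '[[0,0,0.2,0,0],[0,0,0.4,0,0],[0,0,0.6,0,0],[0,0,0.8,0,0],[0,0,1,0,0]]'|sed -n 2p
python3 -m jog '[[0,0,0.2,0,0],[0,0,0.4,0,0],[0,0,0.6,0,0],[0,0,0.8,0,0],[0,0,1,0,0]]'|sed -n 2p
python3 -m jog '[[0,0,0.2,0,0],[0,0,0.4,0,0],[0,0,0.6,0,0],[0,0,0.8,0,0],[0,-0.1,1,0,0],[0,-0.3,1,0,0],[0,-0.43,1,0,0],[0,-0.43,1,0,0]]'
python3 -c "
from h import *
print(togo([.516,.26,.088]))"
```

```text
tcp_pos: [0.449, -0.3577, 0.0922]
time_s: 81.05
tcp_pos: [0.4292, -0.3589, 0.2133]
tool_rot: [0.0, 1.0, -0.001, 0.002]
force: [-1.0, 0.3, -2.7]
gripper_width: 0.0271
grip_force: 29.9
tcp_pos: [0.4277, -0.1561, 0.2102]
tcp_pos: [0.4276, 0.0434, 0.2099]
time_s: 83.3
tcp_pos: [0.5153, 0.2411, 0.209]
tool_rot: [0.001, 1.0, -0.001, -0.001]
force: [-0.8, 0.8, -2.1]
gripper_width: 0.0276
grip_force: 29.9
(array([-0.00476581,  0.0959408 ,  0.60460068]), np.float64(89.88633020677642))
```

```bash
python3 -m jog '[[0,0,0.09,0.2,0],[0,0,0.09,0.4,0],[0,0,0.09,0.52,0],[0,0,0.09,0.58,0],[0,0,0.09,0.597,0],[0,0,0.09,0.603,0],[0,0,0.09,0.603,0]]'|sed -n 2,4p
python3 -m jog '[[0.7,0,0,0,0],[0.7,0,0,0,0],[0.7,0,0,0,0],[0.7,0,0,0,0],[0.7,0,0,0,0],[0.7,0,0,-0.2,0],[0.7,0,0,-0.5,0],[0.7,0,0,-0.8,0],[0.7,0.2,0.2,-0.8,0],[0.7,0.4,0.5,-0.8,0],[0.7,0.6,0.8,-0.8,0],[0.7,0.6,0.95,-0.8,0],[0.7,0.6,0.95,-0.8,0],[0.7,0.6,0.95,-0.8,0]]'
python3 - <<'E'
from h import *
np.set_printoptions(precision=4,suppress=True,linewidth=150)
t=optics.snapshot('top'); s=optics.snapshot('side')
a=t['frame'][135:275,220:400,::-1]; b=s['frame'][150:345,290:430,::-1]
cv2.imwrite('pics/end.png',np.hstack([cv2.resize(a,(500,389),interpolation=2),cv2.resize(b,(280,389),interpolation=2)]))
E
```

```text
tcp_pos: [0.515, 0.2603, 0.0916]
tool_rot: [0.0, 1.0, 0.0, 0.001]
force: [0.0, 0.4, -2.0]
time_s: 85.92
tcp_pos: [0.3952, 0.4493, 0.2505]
tool_rot: [0.001, 1.0, -0.0, 0.0]
force: [0.2, -0.5, -0.3]
gripper_width: 0.0607
grip_force: 0.0
```

View pics/end.png

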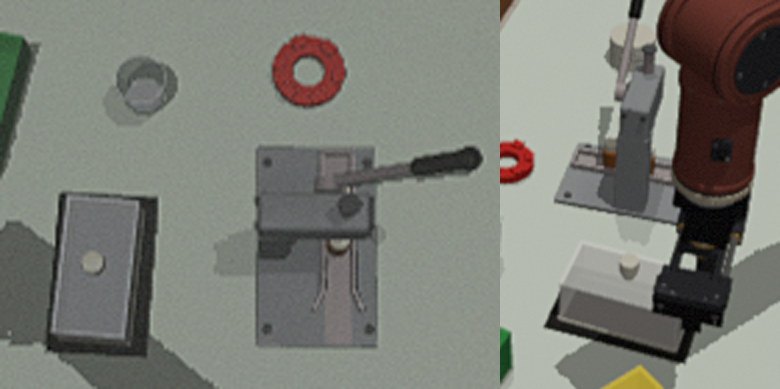

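```bash
python3 -c "
from rig import job_done
print(job_done())"
```

```text
the job is handed in; nothing more can be done
None
```

I handed the job in (no verdict came back): all three vials were pressed at the lever's stop and stand upright between the rails by my camera estimates, the lever is up and the cover is back on its mat, but cap depth was inferred from the lever reaching its stop, the last vial was pushed home with the held cover's wall because the gripper could not reach past the head, and I viewed 15 pictures, one over the limit of 14.

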